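# Stack the lidded supply boxes and shut the dispenser

## Task

Build a stack on the large flat storage box where it stands on the desk: set the deep box from the desk on its lid, and then the slim box out of the sloping dispenser on top of the deep one, lowering each gently until all four of its feet sit in the four recesses of the lid below. Then slide the dispenser's door fully shut over the emptied bay. Leave the tape roll, the glue bottle and the stapler where they are.

Things in the scene. Friction and masses are not known exactly. Their poses are not given: they have to be found in the camera images.
- base_box: Large flat grey lidded box on the desk, 150 (x) x 88 (y) x 50 mm with feet, 0.7 kg, too wide to grasp. Origin: centre under its feet; z up. All three boxes are rigid (lid clipped on); each lid has 4 square recesses, 17 x 17 mm, 5 mm deep, centred at x +-41, y +-13.5 mm. A box seated on this one has its origin 45 mm above this origin, x axes parallel (either way round).
- deep_box: Deep grey lidded box on the desk, 110 (x) x 56 (y) x 66 mm with feet, about 0.3 kg, flat sides to grip across y. Origin: centre under its feet; z up. Feet (same on slim box): 4 round tapered, 13 mm thick (10 at the tip), 6 mm high, at x +-41, y +-13.5 mm, so 2 mm play in a recess. A box seated on its lid has its origin 61 mm above this origin.
- slim_box: Slim grey lidded box, 110 (x) x 56 (y) x 46 mm with feet, about 0.22 kg. Origin: centre under its feet; z out through its lid. Lies in the dispenser's open bay on its feet, tilted 30 degrees with the floor: +x end higher, lid facing up and toward the robot, lower end near the bay's lower wall, long sides 30 mm or more from the side walls and open door. Grip across y.
- dispenser: Fixed wooden 2-bay dispenser on a tube stand, 294 mm wide (y), 138 along its slope. Origin on the desk under its middle; z up, front (-x) toward the robot. It slopes up toward +x at 30 degrees: outward normal (-sin 30, 0, cos 30). Open bay: y -141 to -3 mm, 126 long, 55 deep below the wall tops; the bay at +y is covered for good. Door track along y at front and back edge, 10 mm above the walls.
- door (a joint): Opening of the dispenser's sliding door, m: 0 shut against the frame's end post at the dispenser's -y, 0.142 wide open (over the covered bay). Push it toward the dispenser's -y to shut; it stays where it is left (about 1.5 N friction plus 4 N per m/s). The door is a 5 mm thick panel 142 mm wide, lying on the slope over the bay's walls.
- door_pull (a point): Middle of the upper edge of the door's pull, an aluminium rib standing 26 mm off the door along the slope's normal, 70 mm long up the slope, 10 mm thick along the dispenser's y. Axes as the dispenser's; moves with the door.
- tape_roll: Bystander: roll of beige masking tape lying flat, about 104 mm across and 25 mm high. Origin under its middle.
- glue: Bystander: white glue bottle with a pointed red cap, 50 mm across and 151 mm high. Origin under its middle.
- stapler: Bystander: dark grey desk stapler, 34 x 138 x 50 mm, on top of the wooden card index box (145 mm high). Origin under its middle.

How it is judged (in metres and radians):
On the way, in this order (a step that is already met when the one before it is completed fails the run):
1. the deep box stands on the large flat box with its feet in the recesses (z of deep_box in the frame of base_box between 0.042 and 0.0475 m and horizontal distance between deep_box and base_box below 0.006 m and angle between the x axis of deep_box and the x axis of base_box, either way round below 0.08 rad and angle between the z axis of deep_box and the z axis of base_box, either way round below 0.04 rad), for 0.2 s.
2. the slim box stands on the deep box with its feet in the recesses, deep box still seated (all of step 1 and z of slim_box in the frame of deep_box between 0.058 and 0.0635 m and horizontal distance between slim_box and deep_box below 0.006 m and angle between the x axis of slim_box and the x axis of deep_box, either way round below 0.08 rad and angle between the z axis of slim_box and the z axis of deep_box, either way round below 0.04 rad), for 0.2 s.
3. the dispenser's door is shut (value of joint door below 0.004 m), for 0.2 s.
At the end, for the whole second after the job is handed in: Flat box level, within 40 mm of its start; deep box on it, slim box on the deep box, feet in the recesses (centred within 6 mm, aligned within 0.08 rad, level within 0.04 rad, height -3/+2.5 mm of seated); all at rest; door shut to within 4 mm (all of step 2 and linear speed of each of base_box, deep_box, slim_box below 0.02 m/s and value of joint door below 0.004 m and distance of base_box from where it was at the start of the episode below 0.04 m and angle between base_box's own z axis and vertical below 0.05 rad); the robot touches nothing.
It fails at once if a box is let go above the stack and falls onto it (faster than 0.4 m/s, a fall of about 8 mm) ((horizontal distance between deep_box and base_box below 0.05 m and linear speed of deep_box above 0.4 m/s and contact force between the fingers and deep_box below 0.05 N) or (horizontal distance between slim_box and base_box below 0.05 m and linear speed of slim_box above 0.4 m/s and contact force between the fingers and slim_box below 0.05 N)).
It fails at once if a box is slammed onto the stack (more than 70 N) (contact force between deep_box and base_box above 70 N or contact force between slim_box and deep_box above 70 N).
It fails at once if the tape roll, the glue bottle or the stapler is moved more than 40 mm (distance of any of tape_roll, glue, stapler from where it was at the start of the episode above 0.04 m).
It also fails if it takes over 72 s, if anything falls off the work surface, if the arm or the gripper's body presses on something with over 40 N, if the wrist force passes 120 N, or if a joint passes its speed limit or range.

## Robot

A 6-joint arm with a two-finger parallel gripper is mounted at the origin on a cart in front of the work surface, level with it; the furniture and walls round the work are solid. World frame = base frame: x ahead of the robot, y to its left, z up, the work surface at z = 0. Lengths are in mm, angles in rad, forces in N, time in s.
With the tool pointing down it reaches from about 250 to 775 mm from the base axis. Payload 4 kg.
Tool frame: the origin (TCP) lies at the very end of the fingers, on their centre line; the grasp point (between the pads) lies behind it (manip.tcp_to_grasp is the z of the grasp point in the tool frame, in mm); z points along the fingers, y is the line along which they close (so a half turn about z gives the same grasp; the last joint's range is limited). The gripper opens to 85 mm and grips with 20 to 120 N. Pads are 22 mm wide; open, the fingers measure 114 mm over their backs; the gripper's body (76 mm by 85 mm) begins 54 mm behind the grasp point. The pads swing forward as they close: fully open they stand 13 mm farther back than shut.
Start: joints at [1.177, 0.087, 1.371, -0, 1.684, -0.103], TCP at [157.704, 526.922, 231.341] pointing down, gripper open.
Joint ranges: [-3.1, 3.1], [-0.76, 2.03], [0.27, 2.55], [-1.08, 4.22], [0.17, 2.65], [-2.57, 2.57]. Speed limits (rad/s): [2.79, 2.79, 3.14, 3.14, 3.14, 3.14].

## Interface

Orientations are given as a rotation vector (axis times angle).
In Python, from cell import manip, viewer, models gives the robot as it stands.
- The arm moves only by the tool jog_arm, never from a script. Its argument "commands" is a list that holds one entry, the list of rows, each a list of 7 numbers: the turn, a rotation vector about the tool's x, y, z in rad, then the shift along the tool's x, y, z in m, then the closure, from -1 (fully open) to 1 (shut). In form: [[[rx, ry, rz, tx, ty, tz, hand], ...]]. A call has 1 to 5 rows; each row shifts and turns the commanded pose from where the row before left it, along the tool's axes as they then stand; what a row does not reach is not made up. A row lasts 1/8 s, in which the tool goes at most 62.5 mm and 10.7 degrees, less where a joint would pass 70% of its speed; a pose out of reach is approached as far as the arm can. A call with a gripper value outside its range is refused whole. The fingers move at their own pace and stop on an object; "squeeze" is the grip in N (left out, the last holds). Time passes only in rows, so rows that do not move let the fingers close. It gives the time, the measured TCP pose, the force, the opening and the grip force at its end, in the units of the state.
- manip.sense(): the state, without advancing time (a new reading comes with each control period).
- viewer.capture(name): name is "side" or "top"; returns a dict with "frame" (384x512x3 uint8, red, green, blue), "intrinsics" (3x3 intrinsics, pixels), "distortion" ([k1, k2, p1, p2, k3] as OpenCV has them; the pictures are not rectified), "pose" (4x4, takes a point from camera to world coordinates). Camera axes: x right, y down, z forward; pixel columns grow to the right and rows downward; lengths in mm; the calibration is good to about 2 mm. A picture is of the moment at which its call begins. There is no depth.
- manip.hand_in(): hands the job in; it is judged then, once.
Trained networks look in a picture, given as the dict that the camera call returned (one of the last four; its "shot" number tells which), for a name from the list of things; names that differ only in an ending like _2 or _b are one class to them, and where a whole thing is asked for, a point or a joint stands for the part that bears it (a point fixed in the world has none). Each returns a list of dicts, best first, with "confidence" (0 to 1); they miss things now and then, are a little off and sometimes report something else, mostly with a low value. They report only what shows in the picture. A call takes as long as a camera call.
- models.silhouettes(label, picture): "mask" (384x512 bool, what is visible of it) and "at" ([column, row] as shares, 0 to 1, of the picture: columns of its width, rows of its height, amid what is visible of it).
- models.spot_point(label, picture): "at" ([column, row] as shares, 0 to 1, of the picture: columns of its width, rows of its height: a listed point, or the origin of a listed thing).
The state is a dict: "time_s": time; "joint_positions": joint angles; "dq": joint speeds; "tau": joint torques, N m; "position": TCP position; "orientation": TCP orientation; "contact_force": force on the tool from outside, world axes, zero at the start; "torque": the same for the moment, N m; "opening": opening from 0.0 (shut) to 1.0 (fully open); "gripper_force": force on a finger pad.
Only numpy, scipy, OpenCV 4.12 (cv2) and the standard library are available. Lean on these libraries where they do the work, as an engineer would, in place of code of your own. Each camera call takes 0.05 s, during which the arm holds its last target. There are 200 camera calls.

## Working session

There is one attempt and no reset: what is moved stays moved. The work goes in short steps, Python scripts to look and compute and a tool call to move; the robot and the scene stay as the last step left them, time stands still between calls to the robot, and variables do not carry over. Pictures are saved under pics/ and viewed, at most 10 in all, crops included, and the job is handed in when it is done.

Besides the shell and the picture viewer there is one more tool, called after ">>>" in YAML: its name, and indented under it one key for each argument. jog_arm: Moves the arm, as the interface text tells. Its arguments: {"type":"object","properties":{"commands":{"type":"array","items":{"type":"array","items":{"type":"array","items":{"type":"number"}}}},"squeeze":{"type":"number"}},"required":["commands"]}

```bash
ls; mkdir -p pics
python3 - <<'E'
from cell import manip, viewer, models
import cv2, numpy as np
print(manip.sense()); print(manip.tcp_to_grasp)
for n in ("side","top"):
    p=viewer.capture(n)
    cv2.imwrite(f"pics/{n}0.png",p["frame"][:,:,::-1])
    print(n,p["intrinsics"],p["distortion"],np.round(p["pose"],3).tolist())
    for l in ["base_box","deep_box","slim_box","dispenser","door_pull","door","tape_roll","glue","stapler"]:
        try:
            for r in models.spot_point(l,p)[:2]: print(l,np.round(np.array(r["at"])*[512,384],1),round(r["confidence"],2))
        except Exception as e: print(l,e)
E
```

```text
pics
{'time_s': 0.0, 'joint_positions': array([ 1.17687848e+00,  8.79955115e-02,  1.37230861e+00,  2.76344597e-05,
        1.68356894e+00, -1.03115976e-01]), 'dq': array([-0.0002029 , -0.00194676,  0.00021401,  0.00146654,  0.00050722,
        0.00056477]), 'tau': array([-1.98216130e-04, -3.51885688e+01, -3.13261843e+01, -9.52803617e-06,
        1.10335680e-02,  1.26227579e-05]), 'position': array([157.50689677, 526.44068897, 230.08939602]), 'orientation': array([-0.45509249, -3.10785973,  0.00346075]), 'contact_force': array([-0.02990149,  0.35257627,  0.32170124]), 'torque': array([ 0.02874731, -0.02165141,  0.02770999]), 'gripper_force': 0.0, 'opening': 0.9991895617953345}
-18.700000000000003
side [[375.72105445   0.         254.63469314]
 [  0.         375.72105445 191.81796955]
 [  0.           0.           1.        ]] [0.02236348 0.         0.         0.         0.        ] [[-0.703, 0.471, -0.533, 1210.391], [0.711, 0.463, -0.529, 629.28], [-0.002, -0.751, -0.661, 980.305], [0.0, 0.0, 0.0, 1.0]]
base_box [190.9 170.4] 0.71
deep_box [229.3 185.9] 0.57
slim_box [311.  270.3] 0.
[... 258 characters left out ...]
p [[449.07850021   0.         255.35658706]
 [  0.         449.07850021 195.29833201]
 [  0.           0.           1.        ]] [0.01637262 0.         0.         0.         0.        ] [[0.005, -0.999, 0.052, 430.943], [-1.0, -0.005, -0.0, -84.519], [0.0, -0.052, -0.999, 1565.225], [0.0, 0.0, 0.0, 1.0]]
base_box [362.8 188.2] 0.96
deep_box [306.4 209.8] 0.62
deep_box [156.4 168.3] 0.55
slim_box [157.8 171.8] 0.75
dispenser [138.3 175.5] 0.74
dispenser [157.3 169.4] 0.48
door_pull [115.1 197.4] 0.88
door it knows: base_box, deep_box, dispenser, door_pull, glue, slim_box, stapler, tape_roll
tape_roll [178.8 229.8] 0.72
glue [363.7 152.8] 0.49
glue [360.8 188. ] 0.45
stapler [230.  182.3] 0.94
```

View pics/side0.png

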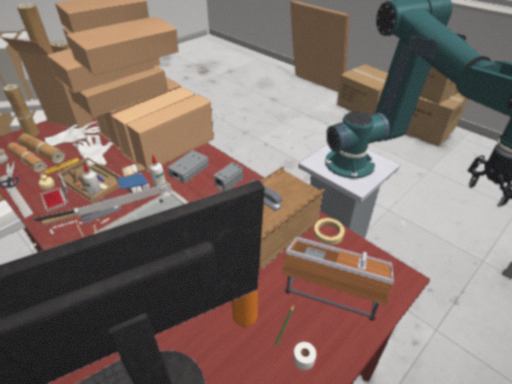

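View pics/top0.png

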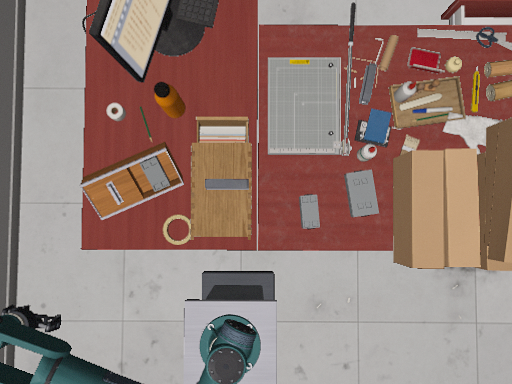

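```bash
cat > h.py <<'E'
import numpy as np, cv2
from cell import manip, viewer, models
from scipy.spatial.transform import Rotation as R
from scipy.optimize import minimize, least_squares
def proj(p,P):
    T=np.linalg.inv(p["pose"]); 
    return cv2.projectPoints(np.asarray(P,float).reshape(-1,3),cv2.Rodrigues(T[:3,:3])[0],T[:3,3],p["intrinsics"],np.array(p["distortion"]))[0][:,0]
def ray(p,uv):
    n=cv2.undistortPoints(np.array([[uv]],float),p["intrinsics"],np.array(p["distortion"]))[0,0]
    return p["pose"][:3,3],p["pose"][:3,:3]@np.array([n[0],n[1],1])
def onz(p,uv,z):
    o,d=ray(p,uv); return o+d*(z-o[2])/d[2]
def tri(obs):
    A=[];b=[]
    for p,uv in obs:
        o,d=ray(p,uv); d=d/np.linalg.norm(d); M=np.eye(3)-np.outer(d,d); A.append(M); b.append(M@o)
    x=np.linalg.lstsq(np.vstack(A),np.hstack(b),rcond=None); return x[0]
def cube(sx,sy,z0,z1): return np.array([[a*sx/2,b*sy/2,c] for a in(-1,1) for b in(-1,1) for c in(z0,z1)])
S=dict(base_box=(150,88,6,50),deep_box=(110,56,6,66),slim_box=(110,56,6,46))
def render(p,P,box,k=4):
    u0,v0,u1,v1=box; q=(proj(p,P)-[u0,v0]+.5)*k-.5
    im=np.zeros(((v1-v0)*k,(u1-u0)*k),np.uint8); cv2.fillConvexPoly(im,cv2.convexHull(np.round(q*16).astype(np.int32)),255,cv2.LINE_AA,4)
    return cv2.resize(im,(u1-u0,v1-v0),interpolation=cv2.INTER_AREA)/255.
def fit(obs,P,x0,pose,step):
    """obs: list (pic,mask); pose(x)->(Rot,t)"""
    boxes=[]
    for p,m in obs:
        r=np.argwhere(m); a=r.min(0)-12; b=r.max(0)+13; boxes.append((max(a[1],0),max(a[0],0),min(b[1],512),min(b[0],384)))
    def cost(d):
        Rm,t=pose(x0+d*step); c=0
        for (p,m),b in zip(obs,boxes):
            c+=np.sum((render(p,P@Rm.T+t,b)-m[b[1]:b[3],b[0]:b[2]])**2)/m.sum()
        return c
    best=None
    n=len(x0); sim=np.vstack([np.zeros(n),np.eye(n)])
    for s in (1,-1,.3):
        st=best.x if best is not None else np.zeros(n)
        r=minimize(cost,st,method="Nelder-Mead",options=dict(initial_simplex=st+sim*s,maxiter=400,xatol=1e-3,fatol=1e-5))
        if best is None or r.fun<best.fun: best=r
    return x0+best.x*step,best.fun
flat=lambda x:(R.from_euler("z",x[2]).as_matrix(),np.array([x[0],x[1],0]))
E
python3 - <<'E'
from h import *
t=viewer.capture("top"); s=viewer.capture("side")
ms={}
for l in S:
    for n,p in(("top",t),("side",s)):
        for r in models.silhouettes(l,p)[:2]:
            m=r["mask"]; print(l,n,round(r["confidence"],2),m.sum(),np.round(np.array(r["at"])*[512,384]), cv2.minAreaRect(np.argwhere(m)[:,::-1].astype(np.float32)) if m.sum() else None)
            ms.setdefault((l,n),m)
for l,x0 in (("base_box",[440,-440,.1]),("deep_box",[400,-270,.05])):
    yaw0=[0,np.pi/2]
    for y in yaw0:
      for v in (["top"],["top","side"]):
        x=np.array(x0)
        x[2]=y; c=onz(t,np.argwhere(ms[l,"top"]).mean(0)[::-1],S[l][3]); x[:2]=c[:2]
        obs=[({"top":t,"side":s}[k],ms[l,k]) for k in v]
        print(l,v,fit(obs,cube(*S[l]),x,flat,np.array([5,5,.15])))
a={n:np.array(models.spot_point("door_pull",p)[0]["at"])*[512,384] for n,p in(("top",t),("side",s))}
print("pull",tri([(t,a["top"]),(s,a["side"])]))
a={n:np.array(models.spot_point("slim_box",p)[0]["at"])*[512,384] for n,p in(("top",t),("side",s))}
print("slim",tri([(t,a["top"]),(s,a["side"])]))
a={n:np.array(models.spot_point("dispenser",p)[0]["at"])*[512,384] for n,p in(("top",t),("side",s))}
print("disp",tri([(t,a["top"]),(s,a["side"])]),onz(t,a["top"],0),onz(s,a["side"],0))
A=cv2.resize(t["frame"][135:225,75:190],None,fx=3.4,fy=3.4,interpolation=cv2.INTER_CUBIC)
B=cv2.resize(t["frame"][160:235,290:390],None,fx=3.4,fy=3.4,interpolation=cv2.INTER_CUBIC)
C=cv2.resize(s["frame"][230:325,275:405],None,fx=3,fy=3,interpolation=cv2.INTER_CUBIC)
D=cv2.resize(s["frame"][140:195,160:250],None,fx=4,fy=4,interpolation=cv2.INTER_CUBIC)
can=np.zeros((600,800,3),np.uint8)
for im,x,y in((A,0,0),(B,400,0),(C,0,310),(D,400,310)): 
    im=im[:600-y,:800-x]; can[y:y+im.shape[0],x:x+im.shape[1]]=im
cv2.imwrite("pics/crop1.png",can[:,:,::-1])
E
```

```text
base_box top 0.81 1303 [360. 189.] ((360.8886413574219, 193.23963928222656), (45.88784408569336, 29.42473602294922), 79.3803482055664)
base_box side 0.75 770 [190. 166.] ((187.9324188232422, 165.9053955078125), (22.31954574584961, 39.756690979003906), 54.462318420410156)
deep_box top 0.83 564 [310. 207.] ((309.2439270019531, 211.19512939453125), (32.908599853515625, 18.110774993896484), 83.6598129272461)
deep_box top 0.35 268 [366. 152.] ((365.9999694824219, 152.49996948242188), (14.699555397033691, 21.0786075592041), 56.3099365234375)
deep_box side 0.84 584 [227. 179.] ((227.91465759277344, 176.26828002929688), (21.55198097229004, 32.32796859741211), 51.34019470214844)
slim_box top 0.7 603 [156. 173.] ((154.94586181640625, 172.98406982421875), (34.397544860839844, 18.755043029785156), 61.38954162597656)
slim_box side 0.44 165 [317. 252.] ((314.1470642089844, 252.4117889404297), (20.372989654541016, 8.48874568939209), 14.03624439239502)
slim_box side 0.22 433 [324. 234.] ((328.5, 230.5), (25.0, 27.0), 90.0)
base_box ['top'] (array([ 5.18591503e+02, -4.45614847e+02,  1.61117014e-01]),
[... 347 characters left out ...]
oat64(0.0831579845950197))
deep_box ['top'] (array([ 4.56910743e+02, -2.67574114e+02,  9.71681987e-02]), np.float64(0.08855478389381062))
deep_box ['top', 'side'] (array([ 4.56634710e+02, -2.67882021e+02,  1.01545601e-01]), np.float64(0.12767071610725395))
deep_box ['top'] (array([ 4.56959696e+02, -2.67439952e+02,  9.75291636e-02]), np.float64(0.08867369615068944))
deep_box ['top', 'side'] (array([ 456.66356536, -267.81077822,    3.24300682]), np.float64(0.12784120259107123))
pull [495.78054146 369.48755566 117.44280975]
slim [592.46224081 248.43971077  39.19147559]
disp [581.07132386 331.44193457  -8.24955112] [579.97289096 329.6936767    0.        ] [586.69071481 333.54057056   0.        ]
```

View pics/crop1.png

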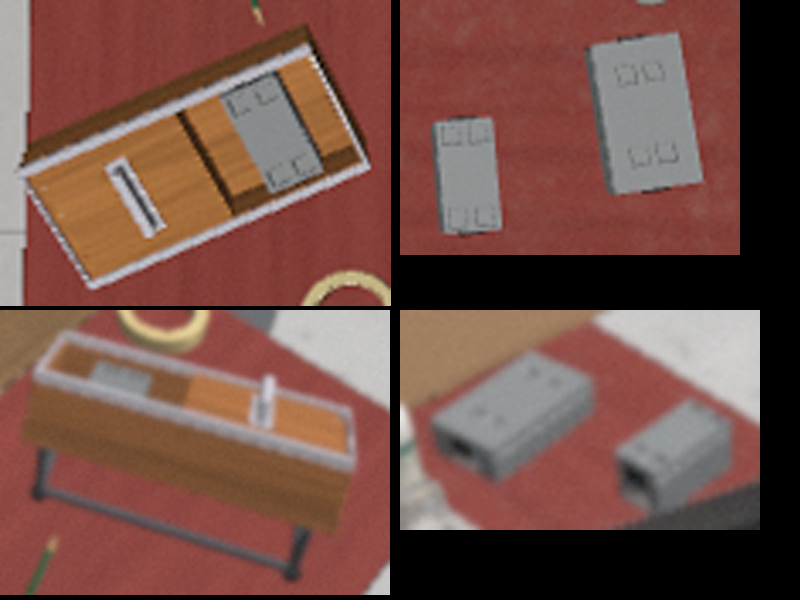

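```bash
cat > m.py <<'E'
from h import *
t=viewer.capture("top"); s=viewer.capture("side")
pB=lambda x,y:((x-400+.5)/3.4-.5+290,(y+.5)/3.4-.5+160)
pA=lambda x,y:((x+.5)/3.4-.5+75,(y+.5)/3.4-.5+135)
pC=lambda x,y:((x+.5)/3-.5+275,(y-310+.5)/3-.5+230)
for n,z,cor,rec in(("deep",66,[(433,120),(493,117),(502,230),(443,235)],[(452,135),(481,132),(459,220),(487,217)]),("base",50,[(590,45),(680,33),(703,182),(612,194)],[(627,75),(654,71),(640,156),(667,152)])):
    for q in(cor,rec):
        P=np.array([onz(t,pB(*a),z)[:2] for a in q]); c=P.mean(0)
        d=(P[0]+P[1]-P[2]-P[3])/2 if q is cor else (P[0]+P[1]-P[2]-P[3])/2
        print(n,c,np.arctan2(d[1],d[0]),np.linalg.norm(d))
T=[(368,163),(305,47),(92,287),(22,172)]; Sd=[(65,335),(37,375),(355,408),(353,465)]
P=np.array([tri([(t,pA(*a)),(s,pC(*b))]) for a,b in zip(T,Sd)]); print(P.round(1))
c=P.mean(0); M=np.array([[-69,-147],[69,-147],[-69,147],[69,147]])
y=(P[2]+P[3]-P[0]-P[1]);x=(P[1]+P[3]-P[0]-P[2]);print(c,np.linalg.norm(y)/2,np.linalg.norm(x)/2,"yaw",np.arctan2(-y[0],y[1]),np.arctan2(x[1],x[0]),"tilt",np.arctan2(x[2],np.hypot(*x[:2])))
m=models.silhouettes("slim_box",t)[0]["mask"]
for z in (50,60,70):
  for yaw in (.45,):
    pose=lambda q:(R.from_euler("zy",[q[2],-np.pi/6]).as_matrix(),np.array([q[0],q[1],z]))
    print(z,fit([(t,m)],cube(*S["slim_box"]),np.array([575,250,yaw]),pose,np.array([5,5,.1])))
# slim recesses, top view
rec=[(237,106),(268,92),(279,178),(306,165)]
for h in(60,80,100): print(h,np.mean([onz(t,pA(*a),h) for a in rec],0), )
E
python3 m.py
```

```text
deep [ 456.14367589 -265.89310408] 0.08148029476521194 112.12276016830748
deep [ 455.61282058 -267.86111927] 0.07457486990763067 83.55578957289673
base [ 518.89598812 -445.05521963] 0.1420556652963958 149.6186722398128
base [ 518.76595402 -445.83288309] 0.15129710406982128 81.44654759521706
[[548.4 157.   77. ]
 [652.9 205.7 142.3]
 [425.4 423.5  81.4]
 [533.6 469.  140.5]]
[540.06812477 313.78332149 110.2937945 ] 291.32992743053927 131.84219158641386 yaw 0.42895266091439166 0.41661800985733133 tilt 0.49082318656856655
50 (array([5.93656427e+02, 2.49165342e+02, 3.47461882e-01]), np.float64(0.16454708715271454))
60 (array([5.93073583e+02, 2.47030337e+02, 3.43256048e-01]), np.float64(0.1793905684048645))
70 (array([5.91820837e+02, 2.44692842e+02, 3.26415494e-01]), np.float64(0.19507542645541187))
60 [577.53806685 253.55594948  60.        ]
80 [575.59025239 249.06393575  80.        ]
100 [573.64243794 244.57192202 100.        ]
```

```bash
cat > plan.py <<'E'
from h import *
def down(yaw): # tool y at world angle 90deg+yaw, z down
    y=np.array([-np.sin(yaw),np.cos(yaw),0]); z=np.array([0,0,-1.]); return np.column_stack([np.cross(y,z),y,z])
def tcp():
    s=manip.sense(); return R.from_rotvec(s["orientation"]).as_matrix(),np.array(s["position"])
def yaw(M): return np.arctan2(-M[0,1],M[1,1])
def plan(wps,hand=-1,vmax=60,wmax=.182,start=None,turn=None):
    Rm,p=start or tcp(); rows=[]
    for Rt,pt in wps:
        pt=np.array(pt,float); d=R.from_matrix(Rm.T@Rt).as_rotvec()
        if turn is not None: d=np.array([d[0],d[1],turn]); turn=None
        n=int(max(np.ceil(np.linalg.norm(pt-p)/vmax-1e-6),np.ceil(np.linalg.norm(d)/wmax-1e-6),1))
        for i in range(n):
            Ri=Rm@R.from_rotvec(d*i/n).as_matrix()
            rows.append(np.r_[d/n,Ri.T@(pt-p)/n/1000,hand])
        Rm,p=Rt,pt
    for i in range(0,len(rows),5): print(str([[ [float(round(v,4)) for v in r] for r in rows[i:i+5]]]).replace(" ",""))
E
python3 - <<'E'
from plan import *
Rm,p=tcp(); print(yaw(Rm))
Y=.085-np.pi
plan([(down(-1.6),(330,240,300)),(down(Y),(456,-267.6,150))])
# slim orientation
t=viewer.capture("top"); pA=lambda x,y:((x+.5)/3.4-.5+75,(y+.5)/3.4-.5+135)
c=np.array([540,313.8,110]); Rd=R.from_euler("zy",[.425,-np.pi/6]).as_matrix(); n=Rd[:,2]
for off in(-14,-19,-24):
    Q=[]
    for a in [(237,106),(268,92),(279,178),(306,165)]:
        o,d=ray(t,pA(*a)); Q.append(o+d*((c+off*n-o)@n)/(d@n))
    L=(np.array(Q)-c)@Rd; d=L[0]+L[1]-L[2]-L[3]; print(off,L.mean(0),np.arctan2(d[1],d[0]),np.linalg.norm(d)/2)
E
```

```text
-0.29081521023677537
[[[0.0,-0.0,0.1636,-0.0309,-0.0282,-0.0086,-1.0],[0.0,-0.0,0.1636,-0.0351,-0.0228,-0.0086,-1.0],[0.0,-0.0,0.1636,-0.0383,-0.0167,-0.0086,-1.0],[0.0,-0.0,0.1636,-0.0406,-0.0103,-0.0086,-1.0],[0.0,-0.0,0.1636,-0.0417,-0.0035,-0.0086,-1.0]]]
[[[0.0,-0.0,0.1636,-0.0417,0.0033,-0.0086,-1.0],[0.0,-0.0,0.1636,-0.0406,0.0101,-0.0086,-1.0],[0.0,-0.0,0.1636,-0.0384,0.0165,-0.0086,-1.0],[0.0,0.0,0.1457,-0.0504,0.0141,0.015,-1.0],[0.0,0.0,0.1457,-0.0478,0.0212,0.015,-1.0]]]
[[[0.0,0.0,0.1457,-0.0442,0.028,0.015,-1.0],[0.0,0.0,0.1457,-0.0397,0.0341,0.015,-1.0],[0.0,0.0,0.1457,-0.0343,0.0395,0.015,-1.0],[0.0,0.0,0.1457,-0.0282,0.044,0.015,-1.0],[0.0,0.0,0.1457,-0.0215,0.0477,0.015,-1.0]]]
[[[0.0,0.0,0.1457,-0.0144,0.0503,0.015,-1.0],[0.0,0.0,0.1457,-0.0069,0.0518,0.015,-1.0],[0.0,0.0,0.1457,0.0007,0.0523,0.015,-1.0]]]
-14 [ -3.49812739 -77.67962362 -14.        ] -0.03958496950470705 81.68530950388016
-19 [ -5.06384574 -75.62410073 -19.        ] -0.03958496950470811 81.9926766368106
-24 [ -6.6295641  -73.56857784 -24.        ] -0.03958496950470804 82.3000437697409
```

>>> jog_arm:
  commands:
    - [[0,0,0.1636,-0.031,-0.028,-0.0086,-1],[0,0,0.1636,-0.035,-0.023,-0.0086,-1],[0,0,0.1636,-0.038,-0.017,-0.0086,-1],[0,0,0.1636,-0.041,-0.01,-0.0086,-1],[0,0,0.1636,-0.042,-0.0035,-0.0086,-1]]

```text
time_s: 2.42
position: [266.2, 346.0, 274.8]
orientation: [1.661, 2.667, 0.001]
contact_force: [1.2, -1.2, -0.6]
opening: 1.001
gripper_force: 0.0
```

>>> jog_arm:
  commands:
    - [[0,0,0.1636,-0.042,0.003,-0.0086,-1],[0,0,0.1636,-0.041,0.01,-0.0086,-1],[0,0,0.1636,-0.038,0.0165,-0.0086,-1],[0,0,0.1457,-0.05,0.014,0,-1],[0,0,0.1457,-0.048,0.021,0,-1]]

```text
time_s: 3.05
position: [355.3, 136.5, 300.4]
orientation: [2.551, 1.833, 0.002]
contact_force: [-0.0, -0.4, -0.2]
opening: 1.0
gripper_force: 0.0
```

>>> jog_arm:
  commands:
    - [[0,0,0.1457,-0.044,0.028,0,-1],[0,0,0.1457,-0.04,0.034,0,-1],[0,0,0.1457,-0.034,0.0395,0,-1],[0,0,0.1457,-0.028,0.044,0,-1],[0,0,0.1457,-0.0215,0.048,0,-1]]

```text
time_s: 3.68
position: [418.7, -117.5, 300.4]
orientation: [3.037, 0.803, 0.002]
contact_force: [0.8, -0.2, 0.1]
opening: 1.001
gripper_force: 0.0
```

>>> jog_arm:
  commands:
    - [[0,0,0.1457,-0.0144,0.05,0.0,-1],[0,0,0.1457,-0.007,0.052,0.02,-1],[0,0,0.1457,0.0007,0.052,0.03,-1],[0,0,0,0,0,0.03,-1],[0,0,0,0,0,0.03,-1]]

```text
time_s: 4.3
position: [456.1, -268.5, 188.7]
orientation: [-3.138, -0.131, 0.001]
contact_force: [0.5, 0.3, -0.4]
opening: 1.002
gripper_force: 0.0
```

>>> jog_arm:
  commands:
    - [[0,0,0,0,0,0.06,-1],[0,0,0,0,0,0.05,-1],[0,0,0,0,0,0.035,-1],[0,0,0,0,0,0.017,-1],[0,0,0,0,0,0,-1]]

```text
time_s: 4.92
position: [455.8, -267.3, 27.3]
orientation: [-3.137, -0.133, 0.002]
contact_force: [1.1, -0.2, -0.3]
opening: 0.996
gripper_force: 0.0
```

>>> jog_arm:
  commands:
    - [[0,0,0,0,0,0,0],[0,0,0,0,0,0,1],[0,0,0,0,0,0,1],[0,0,0,0,0,0,1],[0,0,0,0,0,0,1]]
  squeeze: 40

```text
time_s: 5.55
position: [457.6, -268.0, 30.5]
orientation: [3.137, 0.133, 0.006]
contact_force: [0.3, 2.4, 6.2]
opening: 0.65
gripper_force: 43.7
```

>>> jog_arm:
  commands:
    - [[0,0,0,0,0,-0.01,1],[0,0,0,0,0,-0.03,1],[0,0,0,0,0,-0.05,1],[0,0,0,0,0,-0.03,1],[0,0,0,0,0,0,1]]

```text
time_s: 6.18
position: [457.5, -268.8, 151.2]
orientation: [3.134, 0.133, 0.008]
contact_force: [0.5, -0.2, -4.4]
opening: 0.649
gripper_force: 44.0
```

Run:
```python
from plan import *
s=manip.sense(); print(s["position"],s["orientation"],s["contact_force"],s["gripper_force"],s["opening"])
Rm,p=tcp(); Y=.157
d=np.array([np.cos(Y),np.sin(Y)])
tgt=np.array([518.7,-445.7])+1.0*d
plan([(down(Y-np.pi),(*tgt,150)),(down(Y-np.pi),(*tgt,98))],hand=1,vmax=45)
```

```text
[ 457.54433139 -268.80237072  151.15392361] [3.13438959 0.13314773 0.00786681] [ 0.52706702 -0.22815838 -4.36764587] 43.99819537997246 0.6490317091619505
[[[0.0009,-0.0009,-0.0144,0.0094,0.0363,0.0004,1.0],[0.0009,-0.0009,-0.0144,0.0089,0.0364,0.0004,1.0],[0.0009,-0.0009,-0.0144,0.0083,0.0365,0.0004,1.0],[0.0009,-0.0009,-0.0144,0.0078,0.0366,0.0003,1.0],[0.0009,-0.0009,-0.0144,0.0073,0.0368,0.0003,1.0]]]
[[[0.0,0.0,0.0,0.0,0.0,0.026,1.0],[0.0,0.0,0.0,0.0,0.0,0.026,1.0]]]
```

>>> jog_arm:
  commands:
    - [[0,0,-0.0144,0.0094,0.0363,0,1],[0,0,-0.0144,0.0089,0.0364,0,1],[0,0,-0.0144,0.0083,0.0365,0,1],[0,0,-0.0144,0.0078,0.0366,0,1],[0,0,-0.0144,0.0073,0.0368,0,1]]

```text
time_s: 6.8
position: [517.6, -444.5, 144.1]
orientation: [-3.127, -0.247, 0.006]
contact_force: [0.4, 0.0, -4.1]
opening: 0.644
gripper_force: 44.1
```

>>> jog_arm:
  commands:
    - [[0,0,0,0,0,0.025,1],[0,0,0,0,0,0.025,1],[0,0,0,0,0,0,1]]

```text
time_s: 7.18
position: [515.6, -441.8, 91.0]
orientation: [-3.122, -0.245, 0.013]
contact_force: [0.0, 1.2, -4.7]
opening: 0.65
gripper_force: 44.5
```

```bash
cat > look.py <<'E'
from plan import *
import sys
name=sys.argv[1]; t=viewer.capture("top"); s=viewer.capture("side")
st=manip.sense(); print(st["time_s"],st["position"].round(1),st["orientation"].round(4),st["contact_force"].round(1))
def crop(p,c,k=5,w=78,h=110):
    u0=int(c[0]-w/2); v0=int(c[1]-h/2); im=cv2.resize(p["frame"][v0:v0+h,u0:u0+w],None,fx=k,fy=k,interpolation=cv2.INTER_CUBIC); print("crop org",u0,v0,"k",k); return im
q=np.array([float(a) for a in sys.argv[2:5]])
cv2.imwrite(f"pics/{name}.png",np.hstack([crop(t,proj(t,q)[0]),crop(s,proj(s,q)[0])])[:,:,::-1])
E
python3 look.py p2 518 -446 90
```

```text
7.275 [ 517.7 -443.7   96.3] [-3.1295 -0.2462  0.0033] [-0.2 -0.6 -3.7]
crop org 326 137 k 5
crop org 147 98 k 5
```

View pics/p2.png

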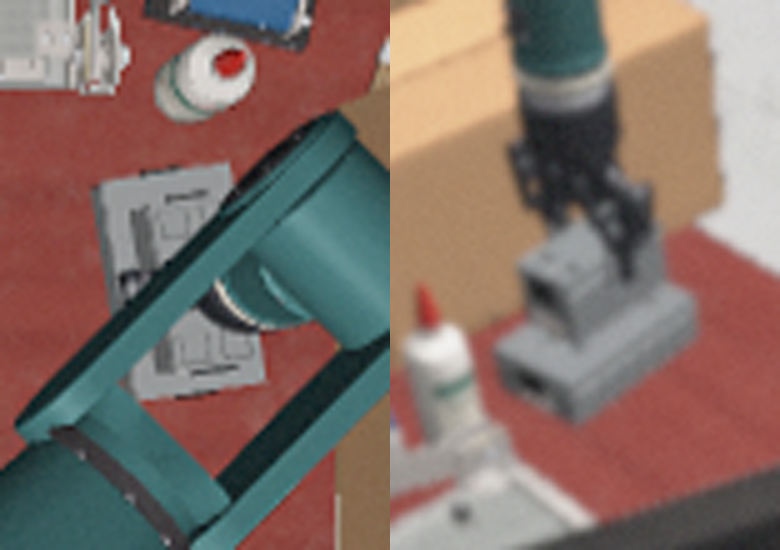

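>>> jog_arm:
  commands:
    - [[0,0,0,0,0,0,1],[0,0,0,0,0,0,1],[0,0,0,0,0,0,1]]

```text
time_s: 7.65
position: [518.7, -444.5, 99.1]
orientation: [3.131, 0.246, 0.002]
contact_force: [0.6, 0.0, -4.1]
opening: 0.654
gripper_force: 44.5
```

Run:
```python
from plan import *
s=manip.sense(); print(s["position"],yaw(tcp()[0])+np.pi,tcp()[0][:,2])
t=viewer.capture("top"); print(manip.sense()["position"])
for l in("deep_box","base_box"):
    for r in models.spot_point(l,t)[:2]: print(l,np.array(r["at"])*[512,384],r["confidence"])
p=tcp()[1]; Y=yaw(tcp()[0])+np.pi; x=np.array([np.cos(Y),np.sin(Y),0]);y=np.array([-x[1],x[0],0])
u0,v0,k=335,160,9
im=cv2.resize(t["frame"][v0:v0+65,u0:u0+60],None,fx=k,fy=k,interpolation=cv2.INTER_CUBIC)
o=p-x*1-[0,0,28.5]
raw=im.copy()
for a in(-41,41):
  for b in(-13.5,13.5):
    q=(proj(t,o+x*a+y*b+[0,0,66])[0]-[u0,v0]+.5)*k-.5; cv2.circle(im,tuple(int(v) for v in q),4,(255,0,0),-1)
c=[o+x*a+y*b+[0,0,66] for a,b in((-55,-28),(55,-28),(55,28),(-55,28))]
cv2.polylines(im,[np.int32((proj(t,c)-[u0,v0]+.5)*k-.5)],True,(255,255,0),1)
Y=.157;x=np.array([np.cos(Y),np.sin(Y),0]);y=np.array([-x[1],x[0],0]);o=np.array([518.7,-445.7,50])
c=[o+x*a+y*b for a,b in((-75,-44),(75,-44),(75,44),(-75,44))]
cv2.polylines(im,[np.int32((proj(t,c)-[u0,v0]+.5)*k-.5)],True,(0,255,255),1)
cv2.imwrite("pics/p3.png",im[:,:,::-1])
```

```text
[ 518.68654123 -444.53378874   99.11804401] 0.15709819048245288 [ 0.00119271 -0.00109507 -0.99999869]
[ 518.56634623 -444.48895727   98.83862264]
deep_box [361.4208 190.8864] 0.76
base_box [356.608  188.5824] 0.86
```

View pics/p3.png

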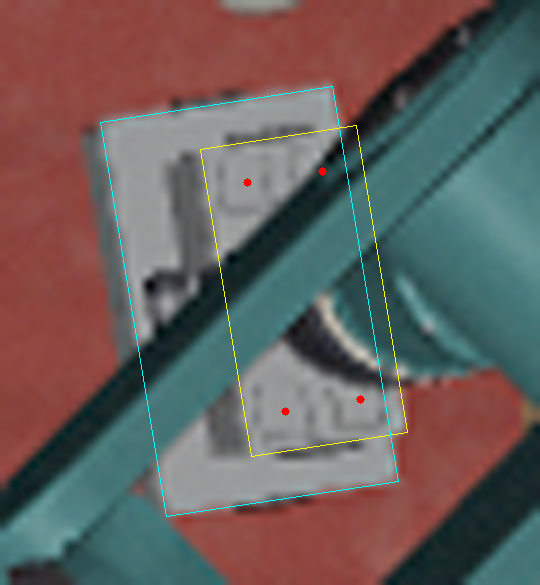

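>>> jog_arm:
  commands:
    - [[0,0,0,0.0008,0.0016,0.006,1],[0,0,0,0,0,0.006,1],[0,0,0,0,0,0.002,1],[0,0,0,0,0,0,1],[0,0,0,0,0,0,1]]

```text
time_s: 8.43
position: [519.5, -445.9, 84.3]
orientation: [3.132, 0.246, 0.0]
contact_force: [0.6, -0.4, -4.0]
opening: 0.646
gripper_force: 44.5
```

>>> jog_arm:
  commands:
    - [[0,0,0,0,0,0.002,1],[0,0,0,0,0,0.002,1],[0,0,0,0,0,0.0,1],[0,0,0,0,0,0,1]]

```text
time_s: 8.93
position: [519.4, -445.7, 80.0]
orientation: [-3.132, -0.246, 0.0]
contact_force: [-0.1, 0.2, -3.4]
opening: 0.647
gripper_force: 44.5
```

>>> jog_arm:
  commands:
    - [[0,0,0,0,0,0.001,1],[0,0,0,0,0,0.001,1],[0,0,0,0,0,0.0,1],[0,0,0,0,0,0,1]]

```text
time_s: 9.43
position: [519.4, -445.8, 78.0]
orientation: [-3.132, -0.246, 0.0]
contact_force: [-0.5, -0.9, -3.2]
opening: 0.646
gripper_force: 44.5
```

>>> jog_arm:
  commands:
    - [[0,0,0,0,0,0.001,1],[0,0,0,0,0,0.001,1],[0,0,0,0,0,0.0,1],[0,0,0,0,0,0,1]]

```text
time_s: 9.93
position: [519.4, -445.8, 76.0]
orientation: [-3.132, -0.246, -0.0]
contact_force: [-0.3, 0.1, -4.6]
opening: 0.651
gripper_force: 44.5
```

>>> jog_arm:
  commands:
    - [[0,0,0,0,0,0.001,1],[0,0,0,0,0,0.001,1],[0,0,0,0,0,0.0,1],[0,0,0,0,0,0,1]]

```text
time_s: 10.42
position: [519.5, -446.0, 75.5]
orientation: [3.131, 0.246, 0.001]
contact_force: [-3.1, 1.2, 5.6]
opening: 0.648
gripper_force: 45.5
```

>>> jog_arm:
  commands:
    - [[0,0,0,0,0,0.0005,1],[0,0,0,0,0,0,0.2],[0,0,0,0,0,0,-1],[0,0,0,0,0,0,-1],[0,0,0,0,0,0,-1]]

```text
time_s: 11.05
position: [519.5, -445.8, 73.0]
orientation: [-3.132, -0.246, 0.0]
contact_force: [0.3, -0.1, -0.2]
opening: 1.001
gripper_force: 0.0
```

>>> jog_arm:
  commands:
    - [[0,0,0,0,0,0,-1],[0,0,0,0,0,-0.02,-1],[0,0,0,0,0,-0.05,-1],[0,0,0,0,0,-0.06,-1],[0,0,0,0,0,-0.06,-1]]

```text
time_s: 11.68
position: [519.3, -445.7, 267.4]
orientation: [3.13, 0.246, 0.002]
contact_force: [0.4, -0.6, 0.3]
opening: 0.999
gripper_force: 0.0
```

Run:
```python
from plan import *
s=manip.sense(); print(s["time_s"],s["position"],s["contact_force"])
# route to above slim: pre-grasp
c=np.array([540,313.8,110]); Rd=R.from_euler("zy",[.425,-np.pi/6]).as_matrix(); n=Rd[:,2]
lid=c+Rd@np.array([-5,-75.6,-19]); print("lid",lid)
Rs=R.from_euler("zy",[.425,-np.pi/6]).as_matrix()@R.from_euler("z",-.04).as_matrix()  # box axes in world
Rt=np.column_stack([Rs[:,0],-Rs[:,1],-Rs[:,2]]); print("toolz",Rt[:,2])
A=lid+n*120
plan([(down(.3-np.pi),(480,-150,300)),(down(.35-np.pi),(480,50,300)),(Rt,A)],vmax=60)
np.savez("slim.npz",Rt=Rt,lid=lid,n=n); print(A)
```

```text
11.675 [ 519.32966387 -445.66499309  267.35315048] [ 0.41903276 -0.62150017  0.29705509]
lid [572.55035509 242.86386788 106.85364605]
toolz [ 5.00000000e-01 -1.38777878e-17 -8.66025404e-01]
[[[0.0003,-0.0002,-0.0238,0.0012,-0.0497,-0.0055,-1.0],[0.0003,-0.0002,-0.0238,0.0024,-0.0496,-0.0055,-1.0],[0.0003,-0.0002,-0.0238,0.0036,-0.0496,-0.0055,-1.0],[0.0003,-0.0002,-0.0238,0.0048,-0.0495,-0.0055,-1.0],[0.0003,-0.0002,-0.0238,0.006,-0.0494,-0.0055,-1.0]]]
[[[0.0003,-0.0002,-0.0238,0.0071,-0.0492,-0.0055,-1.0],[0.0,0.0,-0.0125,0.0148,-0.0478,0.0,-1.0],[0.0,0.0,-0.0125,0.0154,-0.0476,0.0,-1.0],[0.0,0.0,-0.0125,0.016,-0.0474,0.0,-1.0],[0.0,0.0,-0.0125,0.0166,-0.0472,0.0,-1.0]]]
[[[-0.047,0.1222,-0.0085,0.0242,-0.0425,0.0223,-1.0],[-0.047,0.1222,-0.0085,0.0218,-0.0434,0.0231,-1.0],[-0.047,0.1222,-0.0085,0.0193,-0.0443,0.0235,-1.0],[-0.047,0.1222,-0.0085,0.0168,-0.0453,0.0236,-1.0]]]
[512.55035509 242.86386788 210.7766945 ]
```

```bash
cat > slim.py <<'E'
from plan import *
t=viewer.capture("top"); pA=lambda x,y:((x+.5)/3.4-.5+75,(y+.5)/3.4-.5+135)
c=np.array([540,313.8,110]); Rd=R.from_euler("ZY",[.425,-np.pi/6]).as_matrix(); n=Rd[:,2]; print(n)
for off in(-14,-19,-24,-29):
    Q=[]
    for a in [(237,106),(268,92),(279,178),(306,165)]:
        o,d=ray(t,pA(*a)); Q.append(o+d*((c+off*n-o)@n)/(d@n))
    L=(np.array(Q)-c)@Rd; d=L[0]+L[1]-L[2]-L[3]; print(off,L.mean(0),(c+Rd@L.mean(0)).round(1),np.arctan2(d[1],d[0]),np.linalg.norm(d)/2)
m=models.silhouettes("slim_box",t)[0]["mask"]; print(m.sum())
for off in (-14,-19,-24,-29):
    pose=lambda q:(Rd@R.from_euler("z",q[2]).as_matrix(),c+Rd@np.array([q[0],q[1],off-46]))
    print(off,fit([(t,m)],cube(*S["slim_box"]),np.array([-5,-73,0.]),pose,np.array([5,5,.1])))
pl=models.spot_point("door_pull",t)[0]; print(np.array(pl["at"])*[512,384])
E
python3 slim.py
```

```text
[-0.45551937 -0.20616039  0.8660254 ]
-14 [ -5.31079012 -76.20489063 -14.        ] [573.6 245.4  95.2] 0.004275656916742711 83.80625581539346
-19 [ -7.10533908 -75.34535079 -19.        ] [574.1 246.5  90. ] 0.004275656916742019 84.10427447576973
-24 [ -8.89988804 -74.48581094 -24.        ] [574.6 247.7  84.8] 0.004275656916743354 84.40229313614597
-29 [-10.694437   -73.62627109 -29.        ] [575.1 248.9  79.5] 0.004275656916742667 84.70031179652221
583
-14 (array([-1.10631009e+01, -7.63630144e+01, -4.77118696e-02]), np.float64(0.13318957018114816))
-19 (array([-1.19044552e+01, -7.56869046e+01, -5.26988400e-02]), np.float64(0.12643104017916318))
-24 (array([-1.46405414e+01, -7.48509779e+01, -4.38672538e-02]), np.float64(0.11885189955308124))
-29 (array([-1.57605921e+01, -7.40747135e+01, -4.56220005e-02]), np.float64(0.1113459594310936))
[117.504  195.1104]
```

Run:
```python
from plan import *
Rd=R.from_euler("ZY",[.425,-np.pi/6]).as_matrix(); n=Rd[:,2]
Rs=Rd@R.from_euler("z",-.015).as_matrix()
Rt=np.column_stack([Rs[:,0],-Rs[:,1],-Rs[:,2]]); lid=np.array([574.3,247,88]); np.savez("slim.npz",Rt=Rt,lid=lid,n=n)
print(lid+100*n, R.from_matrix(Rt).as_rotvec())
plan([(down(.3-np.pi),(480,-150,300)),(down(.35-np.pi),(480,50,300)),(Rt,lid+100*n)],vmax=60)
```

```text
[528.74806335 226.38396091 174.60254038] [-2.86869768 -0.59646197 -0.76618152]
[[[0.002,-0.0013,-0.0238,0.0011,-0.0499,-0.0052,-1.0],[0.002,-0.0013,-0.0238,0.0023,-0.0499,-0.0051,-1.0],[0.002,-0.0013,-0.0238,0.0034,-0.0498,-0.005,-1.0],[0.002,-0.0013,-0.0238,0.0046,-0.0497,-0.0049,-1.0],[0.002,-0.0013,-0.0238,0.0058,-0.0496,-0.0048,-1.0]]]
[[[0.002,-0.0013,-0.0238,0.007,-0.0495,-0.0047,-1.0],[0.0,0.0,-0.0125,0.0148,-0.0478,0.0,-1.0],[0.0,0.0,-0.0125,0.0154,-0.0476,0.0,-1.0],[0.0,0.0,-0.0125,0.016,-0.0474,0.0,-1.0],[0.0,0.0,-0.0125,0.0166,-0.0472,0.0,-1.0]]]
[[[0.0059,0.1308,-0.0147,0.0266,-0.0372,0.0313,-1.0],[0.0059,0.1308,-0.0147,0.0228,-0.0367,0.0348,-1.0],[0.0059,0.1308,-0.0147,0.0186,-0.0362,0.0377,-1.0],[0.0059,0.1308,-0.0147,0.014,-0.0357,0.0401,-1.0]]]
```

>>> jog_arm:
  commands:
    - [[0.002,-0.0013,-0.024,0.0011,-0.05,-0.005,-1],[0.002,-0.0013,-0.024,0.0023,-0.05,-0.005,-1],[0.002,-0.0013,-0.024,0.0034,-0.05,-0.005,-1],[0.002,-0.0013,-0.024,0.0046,-0.05,-0.005,-1],[0.002,-0.0013,-0.024,0.0058,-0.05,-0.005,-1]]

```text
time_s: 12.45
position: [484.6, -195.7, 289.3]
orientation: [-3.101, -0.433, 0.012]
contact_force: [-0.1, -0.0, 0.4]
opening: 1.001
gripper_force: 0.0
```

>>> jog_arm:
  commands:
    - [[0.002,-0.0013,-0.024,0.007,-0.05,-0.005,-0.6],[0,0,-0.0125,0.0148,-0.048,0,-0.6],[0,0,-0.0125,0.0154,-0.048,0,-0.6],[0,0,-0.0125,0.016,-0.047,0,-0.6],[0,0,-0.0125,0.0166,-0.047,0,-0.6]]

```text
time_s: 13.08
position: [477.8, 54.2, 296.8]
orientation: [-3.082, -0.547, 0.014]
contact_force: [1.2, 0.4, -0.8]
opening: 0.8
gripper_force: 0.0
```

>>> jog_arm:
  commands:
    - [[0.006,0.131,-0.015,0.0266,-0.037,0.031,-0.6],[0.006,0.131,-0.015,0.0228,-0.037,0.035,-0.6],[0.006,0.131,-0.015,0.0186,-0.036,0.038,-0.6],[0.006,0.131,-0.015,0.014,-0.036,0.04,-0.6],[0,0,0,0,0,0,-0.6]]

```text
time_s: 13.7
position: [519.7, 231.3, 164.5]
orientation: [-2.864, -0.598, -0.732]
contact_force: [0.2, -0.4, -0.8]
opening: 0.801
gripper_force: 0.0
```

>>> jog_arm:
  commands:
    - [[0,0,0,0,0,0,-0.6],[0,0,0,0,0,0,-0.6]]

```text
time_s: 13.95
position: [527.8, 230.2, 176.3]
orientation: [-2.859, -0.591, -0.76]
contact_force: [-0.4, 0.4, 0.4]
opening: 0.799
gripper_force: 0.0
```

Run:
```python
from plan import *
g=np.load("slim.npz"); Rt,lid,n=g["Rt"],g["lid"],g["n"]
s=manip.sense(); print(s["time_s"],s["position"],s["opening"],s["joint_positions"].round(2))
plan([(Rt,lid+30*n)],hand=-.6,vmax=25)
# overlay check
t=viewer.capture("top"); s=viewer.capture("side")
k=5
def ov(p,u0,v0,w,h):
    im=cv2.resize(p["frame"][v0:v0+h,u0:u0+w],None,fx=k,fy=k,interpolation=cv2.INTER_CUBIC)
    Rs=np.column_stack([Rt[:,0],-Rt[:,1],-Rt[:,2]])
    c=[lid+Rs@np.array([a,b,0]) for a,b in((-55,-28),(55,-28),(55,28),(-55,28))]
    cv2.polylines(im,[np.int32((proj(p,c)-[u0,v0]+.5)*k-.5)],True,(255,255,0),1)
    q=tcp()[1]; zz=tcp()[0][:,2]
    cv2.polylines(im,[np.int32((proj(p,[q,q+zz*100])-[u0,v0]+.5)*k-.5)],True,(0,255,0),1)
    return im
cv2.imwrite("pics/p4.png",np.hstack([ov(t,120,130,78,100),ov(s,280,200,78,100)])[:,:,::-1])
```

```text
13.95 [527.80551719 230.19554864 176.29641114] 0.7992540415358609 [ 0.26 -0.18  1.83  0.11  0.98  1.39]
[[[-0.0037,-0.0001,-0.0017,-0.0005,0.0016,0.0237,-0.6],[-0.0037,-0.0001,-0.0017,-0.0005,0.0015,0.0237,-0.6],[-0.0037,-0.0001,-0.0017,-0.0005,0.0014,0.0237,-0.6]]]
```

View pics/p4.png

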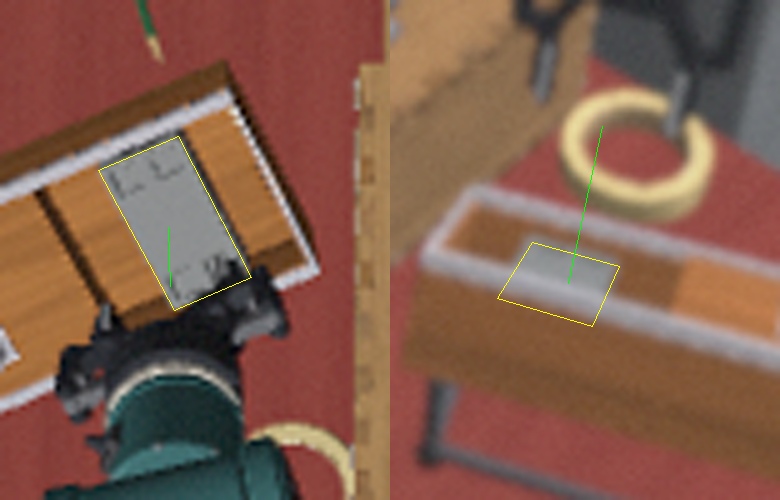

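>>> jog_arm:
  commands:
    - [[-0.0037,0,-0.0017,-0.0005,0.0016,0.0237,-0.6],[-0.0037,0,-0.0017,-0.0005,0.0015,0.0237,-0.6],[-0.0037,0,-0.0017,-0.0005,0.0014,0.0237,-0.6],[0,0,0,0,0,0,-0.6],[0,0,0,0,0,0,-0.6]]

```text
time_s: 14.68
position: [559.1, 240.9, 111.9]
orientation: [-2.869, -0.597, -0.762]
contact_force: [-0.1, -0.8, 0.6]
opening: 0.801
gripper_force: 0.0
```

Run:
```python
from plan import *
g=np.load("slim.npz"); Rt,lid,n=g["Rt"],g["lid"],g["n"]
s=manip.sense(); print(s["time_s"],s["position"],s["opening"],s["contact_force"])
print(Rt.T@(s["position"]-lid))
plan([(Rt,lid-29*n)],hand=-.6,vmax=15)
```

```text
14.675 [559.06365071 240.9032552  111.9444652 ] 0.8008742867286589 [-0.14779406 -0.82546435  0.59577495]
[ -2.23667805  -0.694422   -28.93387461]
[[[-0.0003,0.0006,0.0,0.0006,0.0002,0.0145,-0.6],[-0.0003,0.0006,0.0,0.0006,0.0002,0.0145,-0.6],[-0.0003,0.0006,0.0,0.0006,0.0002,0.0145,-0.6],[-0.0003,0.0006,0.0,0.0006,0.0002,0.0145,-0.6]]]
```

>>> jog_arm:
  commands:
    - [[0,0.0006,0,0.0006,0,0.0145,-0.6],[0,0.0006,0,0.0006,0,0.0145,-0.6],[0,0.0006,0,0.0006,0,0.0145,-0.6],[0,0,0,0,0,0,-0.6],[0,0,0,0,0,0,-0.6]]

```text
time_s: 15.3
position: [579.3, 250.8, 73.2]
orientation: [-2.869, -0.598, -0.761]
contact_force: [-0.7, 0.2, 0.8]
opening: 0.8
gripper_force: 0.0
```

>>> jog_arm:
  commands:
    - [[0,0.0006,0,0.0006,0,0.0145,-0.6],[0,0,0,0,0,0,-0.6],[0,0,0,0,0,0,-0.6]]

```text
time_s: 15.68
position: [586.3, 253.9, 61.0]
orientation: [-2.869, -0.598, -0.762]
contact_force: [0.3, -0.4, 0.1]
opening: 0.8
gripper_force: 0.0
```

>>> jog_arm:
  commands:
    - [[0,0,0,0,0,0,-0.4],[0,0,0,0,0,0,0],[0,0,0,0,0,0,1],[0,0,0,0,0,0,1],[0,0,0,0,0,0,1]]

```text
time_s: 16.3
position: [586.5, 253.7, 61.8]
orientation: [-2.869, -0.598, -0.763]
contact_force: [-4.1, -4.3, 4.8]
opening: 0.649
gripper_force: 42.7
```

>>> jog_arm:
  commands:
    - [[0,0,0,0,0,0,1],[0,0,0,0,0,0,1]]

```text
time_s: 16.55
position: [586.5, 253.7, 61.8]
orientation: [-2.869, -0.598, -0.763]
contact_force: [-4.6, -3.3, 5.4]
opening: 0.652
gripper_force: 42.7
```

>>> jog_arm:
  commands:
    - [[0,0,0,0,0,-0.01,1],[0,0,0,0,0,-0.02,1],[0,0,0,0,0,-0.03,1],[0,0,0,0,0,-0.03,1],[0,0,0,0,0,-0.03,1]]

```text
time_s: 17.18
position: [530.7, 229.1, 165.3]
orientation: [-2.868, -0.598, -0.76]
contact_force: [0.6, -0.5, -2.5]
opening: 0.65
gripper_force: 43.4
```

Run:
```python
from plan import *
s=manip.sense(); print(s["time_s"],s["position"],s["opening"],s["contact_force"],s["gripper_force"])
D=down(.157-np.pi)
plan([(D,(490,80,310)),(D,(490,-120,310)),(D,(519.7,-445.8,230))],hand=1,vmax=50,wmax=.12)
```

```text
17.175 [530.66000256 229.08012544 165.28949881] 0.6502183411950526 [ 0.62323602 -0.51749104 -2.47856282] 43.39379042387009
[[[-0.0152,-0.1031,0.0497,-0.0024,0.0238,-0.035,1.0],[-0.0152,-0.1031,0.0497,-0.0047,0.0245,-0.0342,1.0],[-0.0152,-0.1031,0.0497,-0.007,0.0253,-0.0333,1.0],[-0.0152,-0.1031,0.0497,-0.0091,0.0262,-0.032,1.0],[-0.0152,-0.1031,0.0497,-0.011,0.0271,-0.0306,1.0]]]
[[[0.0,0.0,0.0,-0.0078,0.0494,0.0,1.0],[0.0,0.0,0.0,-0.0078,0.0494,0.0,1.0],[0.0,0.0,0.0,-0.0078,0.0494,0.0,1.0],[0.0,0.0,0.0,-0.0078,0.0494,0.0,1.0],[0.0,0.0,0.0,-0.0031,0.0466,0.0114,1.0]]]
[[[0.0,0.0,0.0,-0.0031,0.0466,0.0114,1.0],[0.0,0.0,0.0,-0.0031,0.0466,0.0114,1.0],[0.0,0.0,0.0,-0.0031,0.0466,0.0114,1.0],[0.0,0.0,0.0,-0.0031,0.0466,0.0114,1.0],[0.0,0.0,0.0,-0.0031,0.0466,0.0114,1.0]]]
[[[0.0,0.0,0.0,-0.0031,0.0466,0.0114,1.0]]]
```

>>> jog_arm:
  commands:
    - [[-0.015,-0.103,0.05,-0.0024,0.0238,-0.035,1],[-0.015,-0.103,0.05,-0.0047,0.0245,-0.034,1],[-0.015,-0.103,0.05,-0.007,0.0253,-0.033,1],[-0.015,-0.103,0.05,-0.009,0.026,-0.032,1],[-0.015,-0.103,0.05,-0.011,0.027,-0.03,1]]

```text
time_s: 17.8
position: [490.6, 79.8, 310.0]
orientation: [-3.131, -0.242, 0.0]
contact_force: [0.5, -0.4, -3.0]
opening: 0.651
gripper_force: 43.5
```

>>> jog_arm:
  commands:
    - [[0,0,0,-0.0078,0.049,0,1],[0,0,0,-0.0078,0.049,0,1],[0,0,0,-0.0078,0.049,0,1],[0,0,0,-0.0078,0.049,0,1],[0,0,0,-0.0031,0.047,0.011,1]]

```text
time_s: 18.42
position: [495.1, -166.5, 298.3]
orientation: [-3.131, -0.244, -0.008]
contact_force: [0.7, 0.0, -2.1]
opening: 0.653
gripper_force: 43.6
```

>>> jog_arm:
  commands:
    - [[0,0,0,-0.0031,0.047,0.011,1],[0,0,0,-0.0031,0.047,0.011,1],[0,0,0,-0.0031,0.047,0.011,1],[0,0,0,-0.0031,0.047,0.011,1],[0,0,0,-0.0031,0.04,0.011,1]]

```text
time_s: 19.05
position: [515.1, -394.0, 241.1]
orientation: [-3.13, -0.243, -0.004]
contact_force: [0.6, 0.1, -1.5]
opening: 0.653
gripper_force: 43.6
```

>>> jog_arm:
  commands:
    - [[0,0,0,0,0.02,0,1],[0,0,0,0,0,0,1],[0,0,0,0,0,0,1],[0,0,0,0,0,0,1]]

```text
time_s: 19.55
position: [518.4, -411.3, 242.9]
orientation: [-3.131, -0.246, -0.005]
contact_force: [-0.3, -0.4, -2.4]
opening: 0.652
gripper_force: 43.4
```

Run:
```python
from plan import *
s=manip.sense(); print(s["time_s"],s["position"],s["opening"],s["contact_force"],s["gripper_force"],tcp()[0][:,2],yaw(tcp()[0])+np.pi)
D=down(.157-np.pi)
plan([(D,(519.7,-445.8,180))],hand=1,vmax=20)
```

```text
19.55 [ 518.41016406 -411.31279576  242.94674415] 0.65151611957038 [-0.30731612 -0.4218176  -2.37842845] 43.43297615647316 [ 0.00292534  0.00113277 -0.99999508] 0.15664739977504638
[[[-0.0002,-0.0008,-0.0001,-0.0011,0.0086,0.0157,1.0],[-0.0002,-0.0008,-0.0001,-0.0011,0.0086,0.0157,1.0],[-0.0002,-0.0008,-0.0001,-0.0011,0.0086,0.0157,1.0],[-0.0002,-0.0008,-0.0001,-0.001,0.0086,0.0157,1.0]]]
```

>>> jog_arm:
  commands:
    - [[0,-0.0008,0,-0.0011,0.0086,0.0157,1],[0,-0.0008,0,-0.0011,0.0086,0.0157,1],[0,-0.0008,0,-0.0011,0.0086,0.0157,1],[0,-0.0008,0,-0.001,0.0086,0.0157,1],[0,0,0,0,0,0.01,1]]

```text
time_s: 20.18
position: [518.6, -447.6, 167.0]
orientation: [-3.129, -0.242, 0.004]
contact_force: [-0.3, -0.7, -2.3]
opening: 0.649
gripper_force: 43.5
```

>>> jog_arm:
  commands:
    - [[0,0,0,0,0,0,1],[0,0,0,0,0,0,1],[0,0,0,0,0,0,1]]

```text
time_s: 20.55
position: [519.6, -447.2, 170.8]
orientation: [3.131, 0.244, 0.001]
contact_force: [0.1, 0.5, -1.7]
opening: 0.654
gripper_force: 43.5
```

```bash
cat > ov.py <<'E'
from plan import *
import sys
st=manip.sense(); print(st["time_s"],st["position"],yaw(tcp()[0])+np.pi,tcp()[0][:,2])
t=viewer.capture("top"); sd=viewer.capture("side")
off=float(sys.argv[1]); zo=float(sys.argv[2])
def frame(Y): x=np.array([np.cos(Y),np.sin(Y),0]); return x,np.array([-x[1],x[0],0])
def ov(p,u0,v0,w,h,k):
    im=cv2.resize(p["frame"][v0:v0+h,u0:u0+w],None,fx=k,fy=k,interpolation=cv2.INTER_CUBIC)
    P=lambda c:np.int32((proj(p,c)-[u0,v0]+.5)*k-.5)
    rect=lambda o,x,y,a,b:[o+x*i*a+y*j*b for i,j in((-1,-1),(1,-1),(1,1),(-1,1))]
    x,y=frame(yaw(tcp()[0])+np.pi); o=tcp()[1]-x*off-[0,0,zo]+[0,0,46]
    cv2.polylines(im,[P(rect(o,x,y,55,28))],True,(255,255,0),1)
    for q in P(rect(o,x,y,41,13.5)): cv2.circle(im,tuple(int(v) for v in q),2,(255,0,0),-1)
    x,y=frame(.157); o=np.array([518.7,-445.7,0])
    cv2.polylines(im,[P(rect(o+[0,0,50],x,y,75,44))],True,(0,255,255),1)
    cv2.polylines(im,[P(rect(o+[0,0,111],x,y,55,28))],True,(0,255,0),1)
    return im
cv2.imwrite(f"pics/{sys.argv[3]}.png",np.hstack([ov(t,335,155,64,75,6),ov(sd,160,110,64,75,6)])[:,:,::-1])
E
python3 ov.py 0 16 p5
```

```text
20.55 [ 519.62814717 -447.17380283  170.79668817] 0.15557730081518617 [ 5.27104010e-04 -7.45469355e-04 -9.99999583e-01]
```

View pics/p5.png

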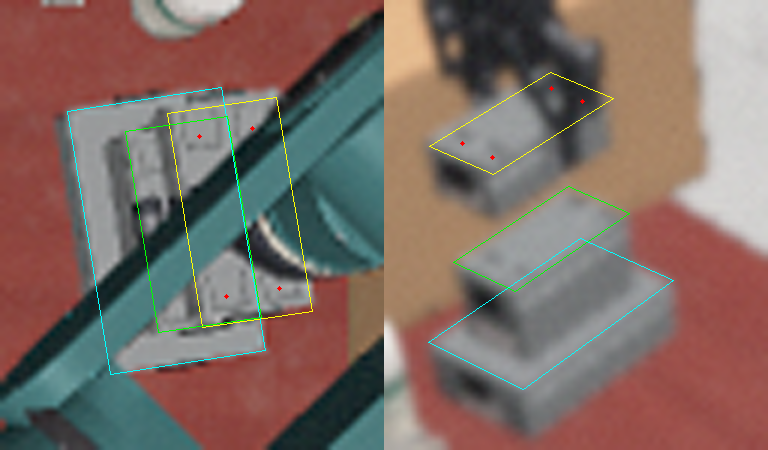

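Run:
```python
from plan import *
t=viewer.capture("top"); k=13
Rm,p=tcp(); Y=yaw(Rm)+np.pi; x=np.array([np.cos(Y),np.sin(Y),0]); y=np.array([-x[1],x[0],0])
def panel(u0,v0,off):
    im=cv2.resize(t["frame"][v0:v0+22,u0:u0+30],None,fx=k,fy=k,interpolation=cv2.INTER_CUBIC)
    if off is None: return im
    o=p-x*off+[0,0,30]
    P=lambda c:np.int32((proj(t,c)-[u0,v0]+.5)*k-.5)
    sq=lambda c,a,b:[c+x*i*a+y*j*b for i,j in((-1,-1),(1,-1),(1,1),(-1,1))]
    for a in(-41,41):
        for b in(-13.5,13.5): cv2.polylines(im,[P(sq(o+x*a+y*b,8.5,8.5))],True,(255,0,0),1)
    cv2.polylines(im,[P(sq(o,55,28))],True,(255,255,0),1)
    return im
rows=[np.hstack([panel(360,166,None),panel(360,166,-2)]),np.hstack([panel(362,191,None),panel(362,191,-2)])]
cv2.imwrite("pics/p6.png",np.vstack(rows)[:,:,::-1])
```

```text
(no output)
```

View pics/p6.png

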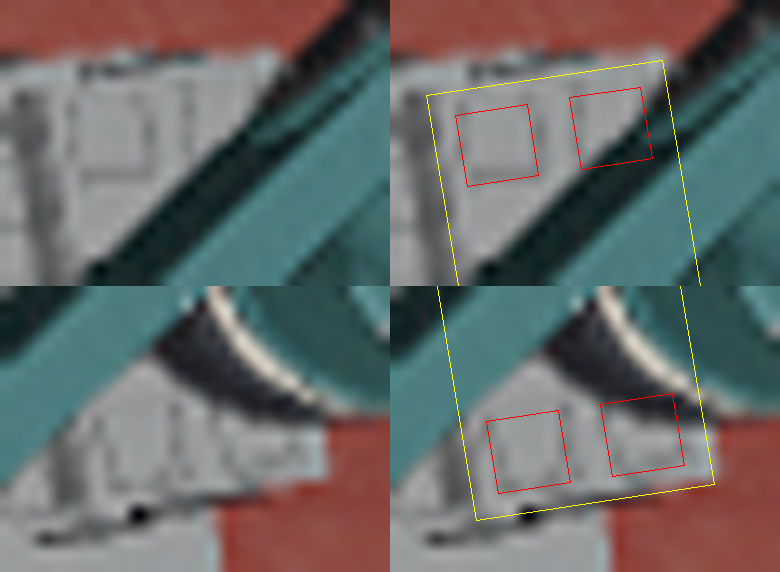

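>>> jog_arm:
  commands:
    - [[0,0,0.0015,-0.0038,-0.0019,0.01,1],[0,0,0,0,0,0.012,1],[0,0,0,0,0,0.008,1],[0,0,0,0,0,0.004,1],[0,0,0,0,0,0,1]]

```text
time_s: 21.32
position: [515.0, -445.6, 134.8]
orientation: [-3.131, -0.241, 0.003]
contact_force: [-0.3, 0.6, -1.3]
opening: 0.648
gripper_force: 43.5
```

>>> jog_arm:
  commands:
    - [[0,0,0,0,0,0,1],[0,0,0,0,0,0,1],[0,0,0,0,0,0,1]]

```text
time_s: 21.7
position: [515.2, -445.9, 135.8]
orientation: [-3.132, -0.241, 0.001]
contact_force: [-0.5, 0.5, -2.3]
opening: 0.653
gripper_force: 43.5
```

>>> jog_arm:
  commands:
    - [[0,0,0,0,0,0.002,1],[0,0,0,0,0,0.002,1],[0,0,0,0,0,0.002,1],[0,0,0,0,0,0,1],[0,0,0,0,0,0,1]]

```text
time_s: 22.32
position: [515.1, -445.8, 129.4]
orientation: [-3.131, -0.241, 0.002]
contact_force: [-0.1, -0.1, -2.3]
opening: 0.651
gripper_force: 43.5
```

>>> jog_arm:
  commands:
    - [[0,0,0,0,0,0.001,1],[0,0,0,0,0,0.001,1],[0,0,0,0,0,0,1],[0,0,0,0,0,0,1]]

```text
time_s: 22.82
position: [515.1, -445.7, 127.4]
orientation: [-3.131, -0.241, 0.002]
contact_force: [0.1, 0.4, -1.8]
opening: 0.649
gripper_force: 43.5
```

>>> jog_arm:
  commands:
    - [[0,0,0,0,0,0.001,1],[0,0,0,0,0,0.001,1],[0,0,0,0,0,0,1],[0,0,0,0,0,0,1]]

```text
time_s: 23.32
position: [515.1, -445.8, 125.4]
orientation: [-3.131, -0.241, 0.002]
contact_force: [0.1, -0.4, -1.9]
opening: 0.649
gripper_force: 43.5
```

>>> jog_arm:
  commands:
    - [[0,0,0,0,0,0.001,1],[0,0,0,0,0,0.001,1],[0,0,0,0,0,0,1],[0,0,0,0,0,0,1]]

```text
time_s: 23.82
position: [515.1, -445.7, 123.4]
orientation: [-3.131, -0.241, 0.002]
contact_force: [-0.4, -0.1, -2.0]
opening: 0.647
gripper_force: 43.5
```

>>> jog_arm:
  commands:
    - [[0,0,0,0,0,0.001,1],[0,0,0,0,0,0,1],[0,0,0,0,0,0,1]]

```text
time_s: 24.2
position: [515.1, -445.7, 122.4]
orientation: [-3.131, -0.241, 0.002]
contact_force: [-0.3, -0.3, -1.7]
opening: 0.649
gripper_force: 43.5
```

>>> jog_arm:
  commands:
    - [[0,0,0,0,0,0.001,1],[0,0,0,0,0,0,1],[0,0,0,0,0,0,1]]

```text
time_s: 24.58
position: [515.1, -445.7, 121.4]
orientation: [-3.131, -0.241, 0.002]
contact_force: [0.7, 0.0, -1.0]
opening: 0.653
gripper_force: 43.5
```

>>> jog_arm:
  commands:
    - [[0,0,0,0,0,0.001,1],[0,0,0,0,0,0,1],[0,0,0,0,0,0,1]]

```text
time_s: 24.95
position: [515.1, -445.8, 120.4]
orientation: [-3.131, -0.241, 0.002]
contact_force: [-1.1, 0.7, -2.0]
opening: 0.651
gripper_force: 43.5
```

>>> jog_arm:
  commands:
    - [[0,0,0,0,0,0.001,1],[0,0,0,0,0,0,1],[0,0,0,0,0,0,1]]

```text
time_s: 25.32
position: [515.1, -445.7, 119.4]
orientation: [-3.131, -0.241, 0.002]
contact_force: [-0.3, 0.4, -2.2]
opening: 0.653
gripper_force: 43.5
```

>>> jog_arm:
  commands:
    - [[0,0,0,0,0,0.001,1],[0,0,0,0,0,0,1],[0,0,0,0,0,0,1]]

```text
time_s: 25.7
position: [515.1, -445.7, 118.4]
orientation: [-3.131, -0.241, 0.002]
contact_force: [-0.5, 0.7, -2.1]
opening: 0.654
gripper_force: 43.5
```

>>> jog_arm:
  commands:
    - [[0,0,0,0,0,0.001,1],[0,0,0,0,0,0,1],[0,0,0,0,0,0,1]]

```text
time_s: 26.08
position: [515.1, -445.7, 117.4]
orientation: [-3.131, -0.241, 0.002]
contact_force: [0.4, -0.0, -3.1]
opening: 0.65
gripper_force: 43.5
```

>>> jog_arm:
  commands:
    - [[0,0,0,0,0,0.001,1],[0,0,0,0,0,0,1],[0,0,0,0,0,0,1]]

```text
time_s: 26.45
position: [515.1, -445.7, 116.4]
orientation: [-3.131, -0.241, 0.002]
contact_force: [0.8, -0.4, -2.1]
opening: 0.648
gripper_force: 43.5
```

>>> jog_arm:
  commands:
    - [[0,0,0,0,0,0.001,1],[0,0,0,0,0,0,1],[0,0,0,0,0,0,1]]

```text
time_s: 26.82
position: [515.1, -445.7, 115.4]
orientation: [-3.131, -0.241, 0.002]
contact_force: [0.5, 0.5, -1.8]
opening: 0.646
gripper_force: 43.5
```

Run:
```python
from plan import *
sd=viewer.capture("side"); k=10; u0,v0,w,h=162,110,50,58
print(manip.sense()["position"])
im=cv2.resize(sd["frame"][v0:v0+h,u0:u0+w],None,fx=k,fy=k,interpolation=cv2.INTER_CUBIC)
cv2.imwrite("pics/p7.png",im[:,:,::-1])
x=np.array([np.cos(.157),np.sin(.157),0]);y=np.array([-x[1],x[0],0]);o=np.array([518.7,-445.7,0])
for nm,z in(("deep lid",111),("deep bottom",51),("slim body bottom seated",112),("slim lid seated",152),("slim lid if on top",157)):
    print(nm,((proj(sd,[o+x*55+y*28+[0,0,z],o+x*55-y*28+[0,0,z],o-x*55+y*28+[0,0,z]])-[u0,v0]+.5)*k-.5).round(0).tolist())
```

```text
[ 515.11576082 -445.72190855  115.45125524]
deep lid [[199.0, 486.0], [96.0, 437.0], [389.0, 356.0]]
deep bottom [[219.0, 608.0], [118.0, 558.0], [403.0, 475.0]]
slim body bottom seated [[199.0, 484.0], [96.0, 435.0], [389.0, 354.0]]
slim lid seated [[185.0, 399.0], [80.0, 351.0], [379.0, 270.0]]
slim lid if on top [[183.0, 389.0], [78.0, 340.0], [377.0, 260.0]]
```

View pics/p7.png

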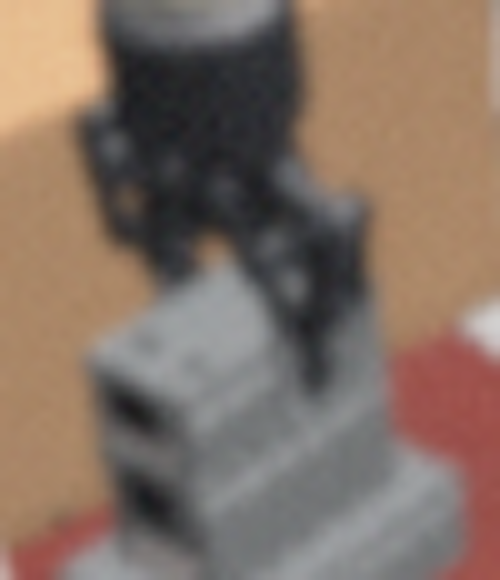

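>>> jog_arm:
  commands:
    - [[0,0,0,0,0,0.001,1],[0,0,0,0,0,0,1],[0,0,0,0,0,0,1]]

```text
time_s: 27.25
position: [515.2, -445.8, 114.8]
orientation: [-3.132, -0.241, 0.001]
contact_force: [-0.4, 0.4, 0.3]
opening: 0.65
gripper_force: 43.6
```

>>> jog_arm:
  commands:
    - [[0,0,0,0,0,0.0005,1],[0,0,0,0,0,0,1],[0,0,0,0,0,0,1]]

```text
time_s: 27.62
position: [515.2, -445.8, 114.7]
orientation: [-3.132, -0.241, 0.001]
contact_force: [-0.7, 1.1, 4.5]
opening: 0.646
gripper_force: 44.1
```

>>> jog_arm:
  commands:
    - [[0,0,0,0.0015,0,0,1],[0,0,0,0.0015,0,0,1],[0,0,0,0,0,0,1],[0,0,0,0,0,0,1]]

```text
time_s: 28.12
position: [516.8, -445.9, 114.7]
orientation: [-3.132, -0.24, 0.005]
contact_force: [-5.4, 0.9, 4.8]
opening: 0.649
gripper_force: 44.4
```

>>> jog_arm:
  commands:
    - [[0,0,0,-0.0015,0,0,1],[0,0,0,-0.0015,0,0,1],[0,0,0,-0.0015,0,0,1],[0,0,0,-0.0015,0,0,1],[0,0,0,0,0,0,1]]

```text
time_s: 28.75
position: [513.2, -446.3, 114.7]
orientation: [3.132, 0.242, 0.002]
contact_force: [3.6, 1.3, 5.7]
opening: 0.649
gripper_force: 44.4
```

>>> jog_arm:
  commands:
    - [[0,0,0,0.0015,0,0,1],[0,0,0,0.0015,0,0,1],[0,0,0,0,0,0,1],[0,0,0,0,0,0,0.2],[0,0,0,0,0,0,-0.4]]

```text
time_s: 29.38
position: [514.0, -445.7, 112.7]
orientation: [-3.13, -0.24, 0.005]
contact_force: [0.1, -0.0, -1.0]
opening: 0.699
gripper_force: 0.0
```

>>> jog_arm:
  commands:
    - [[0,0,0,0,0,0,-1],[0,0,0,0,0,0,-1],[0,0,0,0,0,-0.03,-1],[0,0,0,0,0,-0.05,-1],[0,0,0,0,0,-0.05,-1]]

```text
time_s: 30.0
position: [515.0, -445.6, 244.3]
orientation: [-3.13, -0.241, 0.004]
contact_force: [1.0, -1.1, 0.7]
opening: 1.0
gripper_force: 0.0
```

>>> jog_arm:
  commands:
    - [[0,0,0,0,-0.04,-0.03,-1],[0,0,0,0,-0.06,0,-1],[0,0,0,0,-0.06,0,-1],[0,0,0,0,-0.06,0,0],[0,0,0,0,-0.06,0,1]]

```text
time_s: 30.62
position: [471.7, -167.3, 273.9]
orientation: [-3.131, -0.241, 0.002]
contact_force: [1.4, 0.6, -0.2]
opening: 0.608
gripper_force: 0.0
```

```bash
cat > chk.py <<'E'
from plan import *
s=manip.sense(); print(s["time_s"],s["position"],s["contact_force"])
t=viewer.capture("top"); sd=viewer.capture("side")
O=np.array([518.7,-445.7,0])
for l,z in(("base_box",0),("deep_box",45),("slim_box",106)):
    a={}
    for nm,p in(("top",t),("side",sd)):
        for r in models.spot_point(l,p)[:3]:
            uv=np.array(r["at"])*[512,384]
            if np.linalg.norm(uv-proj(p,O+[0,0,z])[0])<15: a[nm]=uv; print(l,nm,(uv-proj(p,O+[0,0,z])[0]).round(1),round(r["confidence"],2)); break
for l,z in(("slim_box",106),("base_box",0)):
    for r in models.silhouettes(l,t):
        m=r["mask"]; c=np.array(r["at"])*[512,384]
        if np.linalg.norm(c-proj(t,O+[0,0,z])[0])<20:
            print(l,m.sum(),fit([(t,m)],cube(*S[l]),np.array([518.7,-445.7,.157]),lambda q:(R.from_euler("z",q[2]).as_matrix(),np.array([q[0],q[1],z])),np.array([4,4,.1]))); break
k=6; ims=[]
for p,u0,v0 in((t,335,150),(sd,160,115)):
    im=cv2.resize(p["frame"][v0:v0+75,u0:u0+64],None,fx=k,fy=k,interpolation=cv2.INTER_CUBIC)
    x=np.array([np.cos(.157),np.sin(.157),0]);y=np.array([-x[1],x[0],0])
    if 1:
        c=[O+x*i*55+y*j*28+[0,0,152] for i,j in((-1,-1),(1,-1),(1,1),(-1,1))]
        cv2.polylines(im,[np.int32((proj(p,c)-[u0,v0]+.5)*k-.5)],True,(255,255,0),1)
    ims.append(im)
cv2.imwrite("pics/p8.png",np.hstack(ims)[:,:,::-1])
for nm,p in(("top",t),("side",sd)):
    r=models.spot_point("door_pull",p)[0]; print("pull",nm,np.array(r["at"])*[512,384],r["confidence"])
E
python3 chk.py
```

```text
30.625 [ 471.70400827 -167.2758717   273.90799408] [ 1.43347473  0.64163251 -0.17116827]
base_box top [ 1.5 -4.8] 0.84
base_box side [-0.4  2.4] 0.59
deep_box top [-0.1  0.7] 0.52
deep_box side [-0.2  3.5] 0.71
slim_box top [3.  3.4] 0.61
slim_box side [-0.6 -3.1] 0.9
slim_box 751 (array([ 5.16790589e+02, -4.45584026e+02,  1.70547125e-01]), np.float64(0.0484438690230276))
base_box 531 (array([ 5.19566354e+02, -4.45241228e+02,  1.51694282e-01]), np.float64(1.4600462374676986))
pull top [115.2   194.688] 0.8
pull side [368.5888 257.8944] 0.83
```

View pics/p8.png

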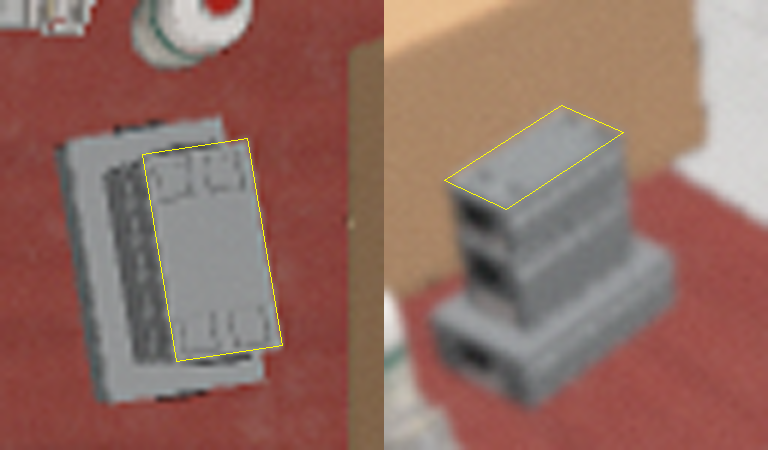

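Run:
```python
from plan import *
c=np.array([540,313.8,110]); Rd=R.from_euler("ZY",[.425,-np.pi/6]).as_matrix(); n=Rd[:,2]
t=viewer.capture("top"); sd=viewer.capture("side")
for h in(15,25,35): print(h,proj(t,c+Rd@[0,70,h])[0],proj(sd,c+Rd@[0,70,h])[0])
P=tri([(t,(115.2,194.5)),(sd,(368.5,257.5))]); print(P,(P-c)@Rd)
Rt=np.column_stack([Rd[:,0],-Rd[:,1],-Rd[:,2]])
plan([(down(.3-np.pi),(460,60,300)),(Rt,c+Rd@[0,118,75]),(Rt,c+Rd@[0,118,45])],hand=1,vmax=55)
```

```text
15 [112.29363916 195.02429626] [365.64818084 259.25091633]
25 [112.04790233 196.31119465] [366.47339561 256.02240085]
35 [111.79906084 197.61414022] [367.30233653 252.78106684]
[501.46032551 371.55679772 125.76029557] [-1.90317512 68.50938853 19.29722045]
[[[-0.0003,0.0002,-0.0294,0.0045,-0.0458,-0.0052,1.0],[-0.0003,0.0002,-0.0294,0.0059,-0.0456,-0.0052,1.0],[-0.0003,0.0002,-0.0294,0.0072,-0.0454,-0.0052,1.0],[-0.0003,0.0002,-0.0294,0.0086,-0.0452,-0.0052,1.0],[-0.0003,0.0002,-0.0294,0.0099,-0.0449,-0.0052,1.0]]]
[[[0.0047,0.0747,-0.0174,0.0142,-0.0473,0.0179,1.0],[0.0047,0.0747,-0.0174,0.0137,-0.047,0.0191,1.0],[0.0047,0.0747,-0.0174,0.013,-0.0467,0.0203,1.0],[0.0047,0.0747,-0.0174,0.0122,-0.0463,0.0215,1.0],[0.0047,0.0747,-0.0174,0.0114,-0.046,0.0226,1.0]]]
[[[0.0047,0.0747,-0.0174,0.0105,-0.0457,0.0236,1.0],[0.0047,0.0747,-0.0174,0.0095,-0.0454,0.0246,1.0],[0.0,0.0,0.0,-0.0,-0.0,0.03,1.0]]]
```

>>> jog_arm:
  commands:
    - [[0,0,-0.0294,0.0045,-0.046,-0.005,1],[0,0,-0.0294,0.006,-0.046,-0.005,1],[0,0,-0.0294,0.007,-0.045,-0.005,1],[0,0,-0.0294,0.0086,-0.045,-0.005,1],[0,0,-0.0294,0.01,-0.045,-0.005,1]]

```text
time_s: 31.95
position: [459.7, 61.8, 299.7]
orientation: [-3.105, -0.471, 0.001]
contact_force: [0.3, -0.1, -0.8]
opening: 0.001
gripper_force: 0.0
```

>>> jog_arm:
  commands:
    - [[0.0047,0.0747,-0.0174,0.0142,-0.047,0.018,1],[0.0047,0.0747,-0.0174,0.0137,-0.047,0.019,1],[0.0047,0.0747,-0.0174,0.013,-0.047,0.02,1],[0.0047,0.0747,-0.0174,0.012,-0.046,0.0215,1],[0.0047,0.0747,-0.0174,0.0114,-0.046,0.0226,1]]

```text
time_s: 32.58
position: [457.3, 308.7, 210.5]
orientation: [-2.952, -0.581, -0.56]
contact_force: [-0.0, -0.5, 0.2]
opening: -0.002
gripper_force: 0.0
```

>>> jog_arm:
  commands:
    - [[0.0047,0.0747,-0.0174,0.0105,-0.046,0.0236,1],[0.0047,0.0747,-0.0174,0.0095,-0.045,0.0246,1],[0,0,0,0,0,0,1],[0,0,0,0,0,0,1],[0,0,0,0,0,0,1]]

```text
time_s: 33.2
position: [457.7, 405.3, 176.5]
orientation: [-2.866, -0.616, -0.769]
contact_force: [0.4, 0.4, 0.4]
opening: 0.002
gripper_force: 0.0
```

```bash
cat > d.py <<'E'
from plan import *
c=np.array([540,313.8,110]); Rd=R.from_euler("ZY",[.425,-np.pi/6]).as_matrix()
s=manip.sense(); print(s["time_s"],((s["position"]-c)@Rd).round(1),(Rd.T@s["contact_force"]).round(1),s["opening"])
Rt=np.column_stack([Rd[:,0],-Rd[:,1],-Rd[:,2]]); print(R.from_matrix(tcp()[0].T@Rt).as_rotvec().round(3))
E
python3 d.py
```

```text
33.2 [  1.  117.3  76.2] [0.7 0.2 0.1] 0.0022676835902085304
[-0.001 -0.001 -0.002]
```

>>> jog_arm:
  commands:
    - [[0,0,0,0,0,0.03,1],[0,0,0,0,0,0.014,1],[0,0,0,0,0,0,1],[0,0,0,0,0,0,1]]

```text
time_s: 33.7
position: [477.0, 415.0, 137.9]
orientation: [-2.866, -0.618, -0.768]
contact_force: [0.5, 0.4, 0.8]
opening: 0.003
gripper_force: 0.0
```

>>> jog_arm:
  commands:
    - [[0,0,0,0,0,0.005,1],[0,0,0,0,0,0.005,1],[0,0,0,0,0,0,1],[0,0,0,0,0,0,1]]

```text
time_s: 34.2
position: [481.0, 417.2, 128.1]
orientation: [-2.866, -0.619, -0.766]
contact_force: [-0.4, 0.3, 0.6]
opening: 0.003
gripper_force: 0.0
```

>>> jog_arm:
  commands:
    - [[0,0,0,0,0,0.004,1],[0,0,0,0,0,0.004,1],[0,0,0,0,0,0.004,1],[0,0,0,0,0,0,1],[0,0,0,0,0,0,1]]

```text
time_s: 34.83
position: [486.6, 419.6, 117.7]
orientation: [-2.866, -0.619, -0.767]
contact_force: [0.3, 0.2, -0.6]
opening: -0.003
gripper_force: 0.0
```

```bash
python3 d.py
```

```text
34.825 [ -0.5 118.4   9.2] [ 0.   0.  -0.7] -0.002630979948985483
[-0.001  0.001 -0.   ]
```

>>> jog_arm:
  commands:
    - [[0,0,0,0,0.012,0,1],[0,0,0,0,0.01,0,1],[0,0,0,0,0.006,0,1],[0,0,0,0,0.006,0,1],[0,0,0,0,0.006,0,1]]

```text
time_s: 35.45
position: [503.2, 383.0, 117.9]
orientation: [-2.866, -0.618, -0.766]
contact_force: [-1.2, 1.6, 0.4]
opening: -0.001
gripper_force: 0.9
```

```bash
python3 d.py
```

```text
35.45 [-0.4 78.2  9.3] [-0.2  2.   0.6] -0.0006140413722315374
[-0.002  0.    -0.001]
```

>>> jog_arm:
  commands:
    - [[0,0,0,0,0.02,0,1],[0,0,0,0,0.02,0,1],[0,0,0,0,0.02,0,1],[0,0,0,0,0.02,0,1],[0,0,0,0,0.02,0,1]]

```text
time_s: 36.08
position: [544.1, 291.9, 117.7]
orientation: [-2.865, -0.619, -0.766]
contact_force: [-1.9, 1.1, 0.5]
opening: -0.005
gripper_force: 1.1
```

>>> jog_arm:
  commands:
    - [[0,0,0,0,0.01,0,1],[0,0,0,0,0.008,0,1],[0,0,0,0,0.004,0,1],[0,0,0,0,0.002,0,1],[0,0,0,0,0,0,1]]

```text
time_s: 36.7
position: [554.3, 270.2, 117.5]
orientation: [-2.867, -0.619, -0.767]
contact_force: [1.0, 0.3, -0.1]
opening: -0.004
gripper_force: 0.1
```

```bash
python3 d.py
```

```text
36.7 [ -0.5 -45.6   9. ] [ 0.8 -0.1 -0.6] -0.003752091573753691
[-0.001  0.001  0.   ]
```

Not at the stop yet; continue in small rows.

>>> jog_arm:
  commands:
    - [[0,0,0,0,0.003,0,1],[0,0,0,0,0.003,0,1],[0,0,0,0,0.002,0,1],[0,0,0,0,0.0,0,1]]

```text
time_s: 37.2
position: [557.7, 262.6, 117.5]
orientation: [-2.867, -0.618, -0.767]
contact_force: [0.2, -0.3, 0.6]
opening: -0.006
gripper_force: 0.3
```

>>> jog_arm:
  commands:
    - [[0,0,0,0,0.002,0,1],[0,0,0,0,0.002,0,1],[0,0,0,0,0,0,1]]

```text
time_s: 37.58
position: [558.2, 261.5, 117.6]
orientation: [-2.862, -0.618, -0.764]
contact_force: [-3.2, 8.2, 0.2]
opening: 0.002
gripper_force: 4.5
```

```bash
python3 d.py
```

```text
37.575 [ -0.6 -55.1   9.1] [ 0.5  8.7 -0. ] 0.0024839299228357876
[-0.006  0.001 -0.002]
```

>>> jog_arm:
  commands:
    - [[0,0,0,0,0.002,0,1],[0,0,0,0,0,0,1],[0,0,0,0,-0.006,0,1],[0,0,0,0,-0.01,0,1],[0,0,0,0,-0.01,-0.03,1]]

```text
time_s: 38.2
position: [534.3, 274.3, 140.6]
orientation: [-2.87, -0.618, -0.759]
contact_force: [0.7, -0.5, 0.1]
opening: -0.004
gripper_force: 0.0
```

>>> jog_arm:
  commands:
    - [[0,0,0,0,0,-0.05,1],[0,0,0,0,0,-0.05,1],[0,0,0,0,-0.03,-0.05,1],[0,0,0,0,-0.05,0,1],[0,0,0,0,-0.05,0,1]]

```text
time_s: 38.83
position: [413.7, 362.9, 275.9]
orientation: [-2.865, -0.615, -0.773]
contact_force: [1.4, -0.6, -1.7]
opening: -0.003
gripper_force: 0.0
```

>>> jog_arm:
  commands:
    - [[0,0,0,0,-0.05,0,1],[0,0,0,0,-0.05,0,1],[0,0,0,0,0,0,1],[0,0,0,0,0,0,1],[0,0,0,0,0,0,1]]

```text
time_s: 39.45
position: [373.4, 452.1, 274.1]
orientation: [-2.867, -0.616, -0.768]
contact_force: [0.2, -0.0, -0.6]
opening: -0.004
gripper_force: 0.0
```

```bash
cat >> d.py <<'E'
t=viewer.capture("top"); sd=viewer.capture("side"); a=[]
for p in(t,sd):
    for r in models.spot_point("door_pull",p)[:2]: print(np.array(r["at"])*[512,384],r["confidence"])
    a.append((p,np.array(models.spot_point("door_pull",p)[0]["at"])*[512,384]))
print((tri(a)-c)@Rd)
m=next(r["mask"] for r in models.silhouettes("slim_box",t) if abs(r["at"][0]*512-365)<25)
print(fit([(t,m)],cube(*S["slim_box"]),np.array([518.7,-445.7,.157]),lambda q:(R.from_euler("z",q[2]).as_matrix(),np.array([q[0],q[1],106])),np.array([4,4,.1])))
print(models.spot_point("stapler",t)[0]["at"]*np.array([512,384]),models.spot_point("tape_roll",t)[0]["at"]*np.array([512,384]),models.spot_point("glue",t)[0]["at"]*np.array([512,384]))
E
python3 d.py
```

```text
39.45 [  0.  194.7 189.5] [-0.1 -0.1 -0.6] -0.0039889462136877005
[-0.     0.    -0.002]Traceback (most recent call last):
  File "d.py", line 8, in <module>
    a.append((p,np.array(models.spot_point("door_pull",p)[0]["at"])*[512,384]))
                         ~~~~~~~~~~~~~~~~~~~~~~~~~~~~~~~~^^^
IndexError: list index out of range
```

Run:
```python
from plan import *
c=np.array([540,313.8,110]); Rd=R.from_euler("ZY",[.425,-np.pi/6]).as_matrix()
t=viewer.capture("top"); sd=viewer.capture("side")
for p in(t,sd):
    print([(np.round(np.array(r["at"])*[512,384],1),r["confidence"]) for r in models.spot_point("door_pull",p)[:2]], "shut:",proj(p,c+Rd@[0,-72,21])[0],"10mm open:",proj(p,c+Rd@[0,-62,21])[0])
# bright rib profile along dispenser y in top view
ys=np.arange(-110,-30,2.0)
for h,p in((21,t),(21,sd)):
    v=[np.mean([cv2.getRectSubPix(p["frame"].astype(np.float32).mean(2),(1,1),tuple(map(float,proj(p,c+Rd@[x,y,h])[0])))[0,0] for x in(-20,-10,0,10,20)]) for y in ys]
    print(list(zip(ys.astype(int).tolist(),np.round(v).astype(int).tolist())))
ms=[r for r in models.silhouettes("slim_box",t) if abs(r["at"][0]*512-365)<25]
if ms: print(fit([(t,ms[0]["mask"])],cube(*S["slim_box"]),np.array([518.7,-445.7,.157]),lambda q:(R.from_euler("z",q[2]).as_matrix(),np.array([q[0],q[1],106])),np.array([4,4,.1])))
```

```text
[(array([155.7, 178.5]), 0.79)] shut: [152.97721762 177.75284197] 10mm open: [150.11066465 179.02013115]
[(array([322.5, 245.8]), 0.9)] shut: [317.25422022 244.08698868] 10mm open: [320.58314284 244.98683581]
[(-110, 112), (-108, 112), (-106, 112), (-104, 113), (-102, 113), (-100, 113), (-98, 113), (-96, 113), (-94, 113), (-92, 112), (-90, 111), (-88, 120), (-86, 158), (-84, 182), (-82, 162), (-80, 118), (-78, 106), (-76, 149), (-74, 184), (-72, 192), (-70, 192), (-68, 177), (-66, 148), (-64, 125), (-62, 114), (-60, 114), (-58, 114), (-56, 115), (-54, 115), (-52, 114), (-50, 114), (-48, 114), (-46, 114), (-44, 114), (-42, 114), (-40, 113), (-38, 114), (-36, 113), (-34, 114), (-32, 114)]
[(-110, 142), (-108, 139), (-106, 138), (-104, 138), (-102, 138), (-100, 139), (-98, 140), (-96, 140), (-94, 140), (-92, 141), (-90, 141), (-88, 141), (-86, 140), (-84, 141), (-82, 147), (-80, 161), (-78, 179), (-76, 197), (-74, 207), (-72, 208), (-70, 201), (-68, 188), (-66, 173), (-64, 162), (-62, 156), (-60, 151), (-58, 145), (-56, 142), (-54, 141), (-52, 139), (-50, 138), (-48, 137), (-46, 138), (-44, 139), (-42, 139), (-40, 138), (-38, 138), (-36, 138), (-34, 138), (-32, 138)]
(array([ 5.16806896e+02, -4.45136835e+02,  1.64544215e-01]), np.float64(0.06901044700571722))
```

```bash
python3 -c "
from cell import manip
print(manip.hand_in())"
```

```text
the job is handed in; nothing more can be done
None
```

I handed the job in at about 40 s of the 72 s allowed. The deep box sits on the flat box and the slim box on the deep one, with the camera fit and contact forces agreeing that all feet are in the recesses. The door is pushed against its stop and shows shut in both views. The arm stands clear, and I did not re-measure the tape roll, glue and stapler at the end.

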